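# Latch the split specimen mould shut

### The job

Close the split casting mould with its draw latch: hook the wire loop under the lip of the keeper on the sliding half so that it stays there by itself when let go, then swing the lever over and down past dead centre until it snaps flat and holds the halves together. Work by feel: do not drag or jam the loop hard against the keeper while holding it, do not lean hard on the lever, and leave the bottle, tray and timer where they are.

Things in the scene. Friction and masses are not known exactly. Their poses are not given: they have to be found in the camera images.
- mould: Split mould, fixed on the worktop: grey base plate 216 x 124 x 10 mm, on it two bare aluminium halves (tops at 55 mm, 100 mm wide) parted by a narrow gap. Origin on the worktop under the gap. x axis from the latch half (fixed) to the keeper half (sliding), z up, y across. Latch, loop and keeper are centred on mould y = 0 and move in that x-z plane.
- lever_pivot (a point): Axis of the lever, on the fixed half at mould x -30 mm, 77 mm above the worktop. The steel handle is a flat plate 20 mm wide (y), 4 mm thick, reaching 62 mm from here; its upper face when closed (facing the keeper when upright) is 4 mm off the axis. Pushing the lever with more than 25 N is too hard.
- lever (a joint): Lever angle, rad: 0 closed, flat, handle along mould -x (stop); pi/2 upright; stop at 2.2, leaning to the keeper. Friction 0.025 N m: it stays where left. With the loop hooked the load peaks near 0.6 to 0.9 rad (about 6 N square on the handle 45 mm from the pivot); dead centre is near 0.2 rad; from 0.1 it snaps to 0 by itself.
- handle_end (a point): Point on the handle's upper face (the face toward the keeper when upright), 62 mm from the pivot, at the start of the short upturned end lip.
- loop_pin (a point): Hinge pin of the loop, on the lever 16 mm from the pivot; it turns with the lever (lever closed: 15.4 mm to mould -x of the pivot and 4.4 mm below it; lever upright: about over the pivot). Pushing or pulling the held loop also swings the lever against its friction (about 2 N).
- loop_bar (a point): Centre of the crossbar of the wire loop, a U of 4.4 mm round steel wire: two side wires 37 mm apart over the outside run 70 mm from the pin to the crossbar. Site x: pin to crossbar; y: along the crossbar. Pinch it across the side wires near the crossbar; it turns there only stiffly, so turn the hand with it. A weak spring lifts it: let go other than under the lip, it springs up 0.4 to 1 rad.
- keeper_seat (a point): Crossbar centre when hooked and drawn home: on the sliding half, 77 mm above the worktop, at mould x 30 mm while open. The keeper, 16 mm wide (y), is a hook open to mould +x: a wall 2.2 mm to -x of the seat, a floor 7 mm below it running 19 mm to +x, and a lip above. Drawn home, the wall resists with 10 N, then gives 1 mm per 7 N. Over 25 N between held loop and keeper is too hard.
- keeper_nose (a point): Foremost point of the keeper's lip, 4 mm to mould +x of the seat and 6.3 mm above it. The lip is 3 mm thick: underside 4.8 mm, top 7.8 mm above the seat. The crossbar must come down on the +x side of this nose, to seat height, and then be drawn toward -x under the lip to the wall.
- keeper_half (a joint): Travel of the sliding half toward the latch half, m: 0 = pushed open by its springs (5 mm gap); it reaches about 0.0045 when the latch is closed.
- cap_bottle: Bystander: bottle with wide cap, 47 mm across, 122 mm tall, origin at its foot.
- tray: Bystander: low white tray 60 x 85 x 18 mm, origin at its underside.
- bench_timer: Bystander: flat bench timer 62 x 66 x 19 mm, origin at its underside.

How it is judged (in metres and radians):
On the way, in this order (a step that is already met when the one before it is completed fails the run):
1. the loop's crossbar lies under the keeper's lip (within 5 mm of its seat) and stays there with the fingers off it, the lever not yet closed (x of loop_bar in the frame of keeper_seat between -0.002 and 0.004 m and z of loop_bar in the frame of keeper_seat below 0.0045 m and contact force between the fingers and loop below 0.3 N and value of joint lever above 0.6 rad), for 0.3 s.
2. the lever is swung down past dead centre with the loop hooked (value of joint lever below 0.1 rad and value of joint keeper_half above 0.0035 m), for 0.2 s.
At the end, for the whole second after the job is handed in: The lever rests within 0.1 rad of flat, the loop's crossbar is hooked under the keeper's lip (within 3 mm of its seat along the mould, less than 4.5 mm above it), and the sliding half is drawn in by more than 3.5 mm (all of step 2 and x of loop_bar in the frame of keeper_seat below 0.003 m and z of loop_bar in the frame of keeper_seat below 0.0045 m and velocity of joint lever below 0.05 rad/s); the robot touches nothing.
It fails at once if the held loop is dragged or jammed against the keeper with more than 25 N (contact force between loop and keeper_half above 25 N and contact force between the fingers and loop above 5 N).
It fails at once if the lever is pushed with more than 25 N (contact force between the fingers and lever above 25 N and contact force between the fingers and loop below 5 N).
It fails at once if the bottle, tray or timer is moved by more than 20 mm (distance of any of cap_bottle, tray, bench_timer from where it was at the start of the episode above 0.02 m).
It also fails if it takes over 58 s, if anything falls off the work surface, if the arm or the gripper's body presses on something with over 40 N, if the wrist force passes 120 N, or if a joint passes its speed limit or range.

### The arm

A 6-joint arm with a two-finger parallel gripper is mounted at the origin on the work surface; the furniture and walls round the work are solid. World frame = base frame: x ahead of the robot, y to its left, z up, the work surface at z = 0. Lengths are in mm, angles in rad, forces in N, time in s.
With the tool pointing down it reaches from about 350 to 875 mm from the base axis. Payload 4.2 kg.
Tool frame: the origin (TCP) lies midway between the tips of the shut fingers; the grasp point (between the pads) lies 19 mm behind it; z points along the fingers, y is the direction in which the jaws open and shut (so a half turn about z gives the same grasp; the last joint's range is limited). The gripper opens to 85 mm and grips with 20 to 120 N. Pads are 22 mm wide; open, the fingers measure 114 mm over their backs; the gripper's body (76 mm by 85 mm) begins 54 mm behind the grasp point. The pads swing forward as they close: fully open they stand 13 mm farther back than shut.
Start: joints at [1.602, 0.385, 0.008, 0, -1.194, -0.259], TCP at [141.115, 608.84, 231.312] pointing down, gripper open.
Joint ranges: [-3.14, 3.14], [-1.21, 2.06], [-1.07, 1.41], [-3.16, 2.05], [-2.99, -0.16], [-3.1, 3.1]. Speed limits (rad/s): [2.79, 2.79, 3.14, 3.14, 3.14, 3.14].

### API

Orientations are given as a unit quaternion [x, y, z, w].
In Python, from bench import arm, eyes, nets gives the robot as it stands.
- The arm moves only by the tool jog_arm, never from a script. Its argument "rows" is a list of rows, each a list of 3 entries, a list of its own where there are three numbers: the shift along the tool's x, y, z in cm, then the turn, a rotation vector about the tool's x, y, z in degrees, then the finger opening in cm, from 0 to 8.54. In form: [[[x, y, z], [ax, ay, az], jaw], ...]. A call has 1 to 10 rows; each row shifts and turns the commanded pose from where the row before left it, along the tool's axes as they then stand; what a row does not reach is not made up. A row lasts 1/8 s, in which the tool goes at most 62.5 mm and 10.7 degrees, less where a joint would pass 70% of its speed; a pose out of reach is approached as far as the arm can. A call with a gripper value outside its range is refused whole. The fingers move at their own pace and stop on an object; the grip force is fixed at half the most. Time passes only in rows, so rows that do not move let the fingers close. It gives the time, the measured TCP pose, the force and the opening at its end, in the units of the state.
- arm.read_state(): the state, without advancing time (a new reading comes with each control period).
- eyes.get_image(name): name is "scene" or "side" or "wrist"; returns the picture (384x512x3 uint8, red, green, blue); there is no depth.
- eyes.camera_model(name): a dict with "K" (3x3 intrinsics, pixels), "rvec" (rotation vector, rad) and "tvec" (3), from world to camera coordinates, as OpenCV has them. Camera axes: x right, y down, z forward; pixel columns grow to the right and rows downward; lengths in mm; the calibration is good to about 2 mm. A picture is of the moment at which its call begins: read the wrist's pose just before it. camera_model takes no time and is no camera call; for the wrist camera it gives the pose at the moment of the call.
- arm.job_done(): hands the job in, once; it reports no verdict.
Trained networks look in the newest picture that a camera, given by its name, has taken for a name from the list of things; names that differ only in an ending like _2 or _b are one class to them, and where a whole thing is asked for, a point or a joint stands for the part that bears it (a point fixed in the world has none). Each returns a list of dicts, best first, with "conf" (0 to 1); they miss things now and then, are a little off and sometimes report something else, mostly with a low value. They report only what shows in the picture. A call takes as long as a camera call.
- nets.boxes_of(camera, name): "position" ([column, row] as shares, 0 to 1, of the picture: columns of its width, rows of its height, amid what is visible of it).
The state is a dict: "clock": time; "joints": joint angles; "joint_vel": joint speeds; "joint_efforts": joint torques, N m; "position": TCP position; "ee_rot": TCP orientation; "contact_force": force on the tool from outside, world axes, zero at the start; "wrist_torque": the same for the moment, N m; "gripper_width": finger opening in mm.
Only numpy, scipy, OpenCV 4.12 (cv2) and the standard library are available. Lean on these libraries where they do the work, as an engineer would, in place of code of your own. Each camera call takes 0.05 s, during which the arm holds its last target.

## Working session

There is one attempt and no reset: what is moved stays moved. The work goes in short steps, Python scripts to look and compute and a tool call to move; the robot and the scene stay as the last step left them, time stands still between calls to the robot, and variables do not carry over. Pictures are saved under pics/ and viewed, and the job is handed in when it is done.

Besides the shell and the picture viewer there is one more tool, called after "Emit:" as name(argument=value, ...), one argument or row to a line, values as JSON. jog_arm: Moves the arm, as the interface text tells. Its arguments: {"type":"object","properties":{"rows":{"type":"array","items":{"type":"array"}}},"required":["rows"]}

```bash
ls; mkdir -p pics; cat > h.py <<'E'
from bench import arm, eyes, nets
import numpy as np, cv2
from scipy.spatial.transform import Rotation as R
def snap(n,f):
    im=eyes.get_image(n); cv2.imwrite('pics/'+f,cv2.cvtColor(im,cv2.COLOR_RGB2BGR)); return im
def cam(n):
    m=eyes.camera_model(n); K=np.array(m['K'],float); rv=np.array(m['rvec'],float).ravel(); t=np.array(m['tvec'],float).ravel()
    return K,R.from_rotvec(rv).as_matrix(),t
def ray(c,uv):
    K,Rm,t=c; d=Rm.T@np.linalg.solve(K,[uv[0],uv[1],1.]); return -Rm.T@t,d/np.linalg.norm(d)
def onz(c,uv,z):
    o,d=ray(c,uv); return o+d*(z-o[2])/d[2]
def proj(c,P):
    K,Rm,t=c; q=(Rm@np.atleast_2d(P).T).T+t; q=q@K.T; return q[:,:2]/q[:,2:]
def tri(obs):
    A=np.zeros((3,3));b=np.zeros(3)
    for c,uv in obs:
        o,d=ray(c,uv);M=np.eye(3)-np.outer(d,d);A+=M;b+=M@o
    return np.linalg.solve(A,b)
E
python3 - <<'E'
from h import *
s=arm.read_state();print({k:np.round(v,3).tolist() for k,v in s.items()})
for n in ['scene','side','wrist']:
    snap(n,n+'0.png'); K,Rm,t=cam(n); print(n,K[0,0],(-Rm.T@t).round(),Rm[2].round(2))
    for th in ['mould','lever_pivot','handle_end','loop_pin','loop_bar','keeper_seat','keeper_nose']:
        print(th,[(np.round(np.array(d['position'])*[512,384],1).tolist(),round(d['conf'],2)) for d in nets.boxes_of(n,th)[:2]])
E
```

```text
pics
{'clock': 0.0, 'joints': [1.602, 0.386, 0.007, -0.0, -1.194, -0.259], 'joint_vel': [0.0, -0.001, -0.002, -0.001, 0.0, 0.0], 'joint_efforts': [0.0, -39.229, 18.84, 4.186, -0.005, 0.0], 'position': [141.001, 608.284, 230.232], 'ee_rot': [0.994, -0.114, -0.0, 0.001], 'contact_force': [-0.754, -0.303, 0.703], 'wrist_torque': [0.002, 0.003, 0.007], 'gripper_width': 85.155}
scene 350.97461152551324 [-103. -411.  733.] [ 0.63  0.45 -0.63]
mould [([249.3, 216.4], 0.91)]
lever_pivot [([249.4, 216.1], 0.82)]
handle_end [([253.2, 194.1], 0.79)]
loop_pin [([252.6, 194.6], 0.68)]
loop_bar []
keeper_seat [([231.4, 202.5], 0.84)]
keeper_nose [([233.6, 199.7], 0.83)]
side 422.6882722790136 [  449. -1233.   561.] [ 0.08  0.94 -0.34]
mould [([243.3, 192.4], 0.5), ([212.3, 184.3], 0.22)]
lever_pivot [([245.5, 214.8], 0.67), ([279.7, 174.8], 0.44)]
handle_end [([243.2, 190.0], 0.8)]
loop_pin [([245.0, 189.9], 0.48)]
loop_bar []
keeper_seat [([244.9, 212.9], 0.71), ([255.2, 202.4], 0.53)]
keeper_nose [([252.1, 199.2], 0.7)]
wrist 293.79419022393387 [221. 589. 373.] [-0.31  0.07 -0.95]
mould []
lever_pivot []
handle_end []
loop_pin []
loop_bar []
keeper_seat []
keeper_nose []
```

```bash
python3 - <<'E'
import cv2
for n,(r,c) in dict(scene=((150,280),(160,330)),side=((150,270),(170,330))).items():
    im=cv2.imread(f'pics/{n}0.png')[r[0]:r[1],c[0]:c[1]]
    cv2.imwrite(f'pics/{n}0c.png',cv2.resize(im,None,fx=4.5,fy=4.5,interpolation=cv2.INTER_CUBIC))
E
```

```text
(no output)
```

View pics/scene0.png

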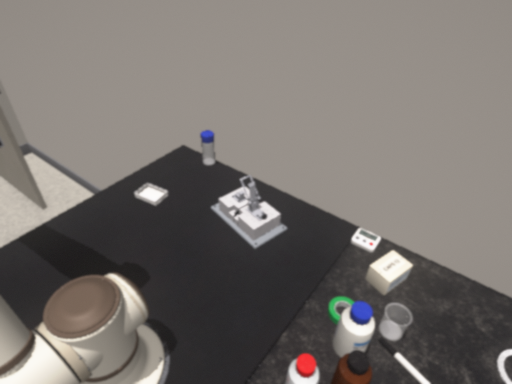

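View pics/side0.png

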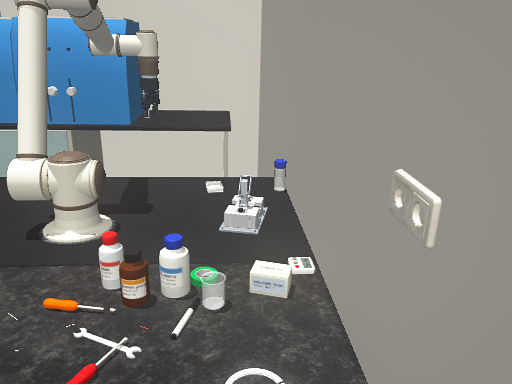

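```bash
ls pics
```

```text
scene0.png
scene0c.png
side0.png
side0c.png
wrist0.png
```

View pics/wrist0.png

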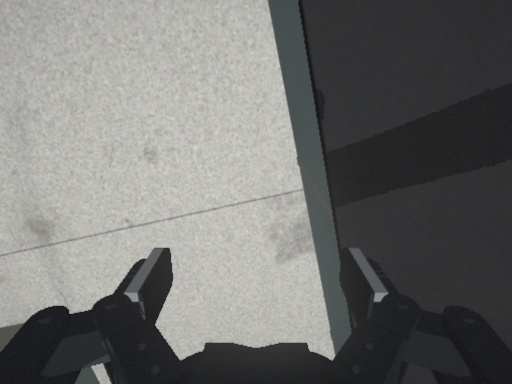

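View pics/scene0c.png

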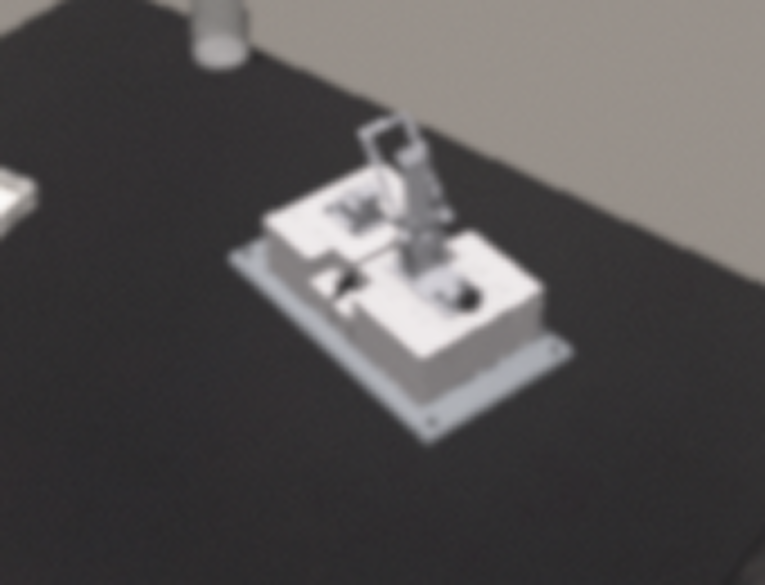

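View pics/side0c.png

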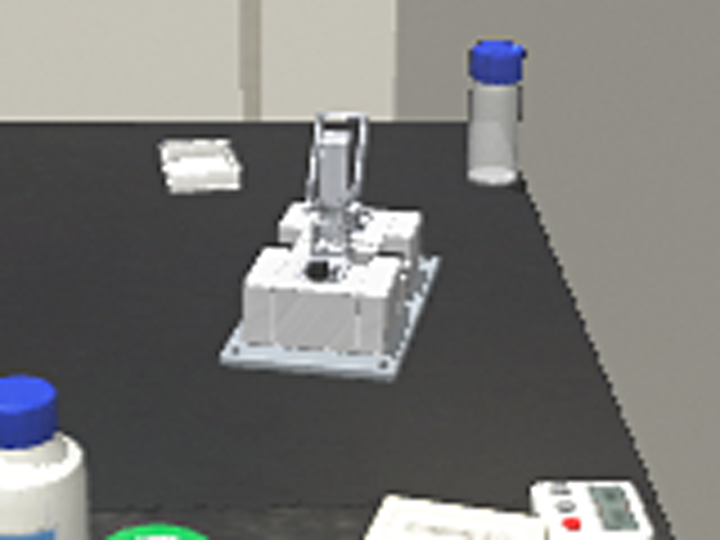

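```bash
python3 - <<'E'
from h import *
cs,cd=cam('scene'),cam('side')
print(onz(cs,(249.3,216.4),40),onz(cd,(243.3,205),40))
print('seat',tri([(cs,(231.4,202.5)),(cd,(244.9,212.9))]),'handle',tri([(cs,(253.2,194.1)),(cd,(243.2,190))]))
print('plate corners', [onz(cs,p,10).round(0) for p in [(213,209),(256,246),(285,226),(240,190)]])
E
```

```text
[493.74299324  30.68481845  40.        ] [516.11694106  89.90369757  40.        ]
seat [529.89002102 130.34452376   2.67577405] handle [511.37121653  31.54460005 113.10465053]
plate corners [array([477., 158.,  10.]), array([436., -37.,  10.]), array([552., -57.,  10.]), array([602., 151.,  10.])]
```

```bash
python3 - <<'E'
from h import *
from scipy.optimize import least_squares
cs,cd=cam('scene'),cam('side')
f=lambda p,o:(p[0]/4.5+o[0],p[1]/4.5+o[1])
so,do=(160,150),(170,150)
obs=[(cs,f((228,258),so),(108,62,10)),(cs,f((428,436),so),(-108,62,10)),(cs,f((574,350),so),(-108,-62,10)),
(cd,f((220,360),do),(-108,62,10)),(cd,f((393,376),do),(-108,-62,10)),(cd,f((440,258),do),(108,-62,10)),
(cs,f((425,358),so),(None,50,55)),]
def W(p,P): 
    c,s=np.cos(p[2]),np.sin(p[2]); P=np.array(P,float); return np.array([p[0]+c*P[0]-s*P[1],p[1]+s*P[0]+c*P[1],P[2]])
def res(p): return np.concatenate([(proj(c,W(p,P))[0]-uv) for c,uv,P in obs[:6]])
r=least_squares(res,[515,50,1.4]);print(r.x,r.fun.round(1))
for nm,P in dict(pivot=(-30,0,77),seat=(30,0,77),nose=(34,0,83)).items():
    w=W(r.x,P);print(nm,w.round(1),proj(cs,w).round(1),proj(cd,w).round(1))
print('bottle',onz(cs,(208,163),0).round(),onz(cs,(151,198),0).round(),onz(cs,(366,243),0).round())
print('handle tip',(lambda v:v)(tri([(cs,f((410,150),so)),(cd,f((334,137),do))])))
print('loop bar',tri([(cs,f((380,124),so)),(cd,f((343,117),do))]))
E
```

```text
[517.57915614  52.12691666   1.33623445] [ 0.2 -1.1  0.5  0.3  0.5 -0.5 -1.  -0.6  0.2 -0.5 -0.6  0. ]
pivot [510.6  22.9  77. ] [[255.3 204.8]] [[242.7 201.9]]
seat [524.6  81.3  77. ] [[242.2 194.3]] [[246.1 195.6]]
nose [525.5  85.2  83. ] [[241.3 192. ]] [[246.4 193.5]]
bottle [662. 349.   0.] [401. 357.   0.] [ 645. -271.    0.]
handle tip [515.2554358   42.66607804 142.16159759]
loop bar [522.116806    70.98895915 146.707537  ]
```

```bash
cat >> h.py <<'E'
import json,os
M=np.array([517.6,52.1]);YAW=1.336
if os.path.exists('mould.json'): M=np.array(json.load(open('mould.json'))[:2]);YAW=json.load(open('mould.json'))[2]
def w(P):
    c,s=np.cos(YAW),np.sin(YAW); return np.array([M[0]+c*P[0]-s*P[1],M[1]+s*P[0]+c*P[1],P[2]])
def m(Q):
    c,s=np.cos(YAW),np.sin(YAW); d=np.array(Q[:2])-M; return np.array([c*d[0]+s*d[1],-s*d[0]+c*d[1],Q[2]])
def ori(tilt):
    # tilt deg: hand leans to mould +x for positive; tool z in mould = (-sin t,0,-cos t), tool y = mould y
    t=np.radians(tilt); z=np.array([-np.sin(t),0,-np.cos(t)]); y=np.array([0,1.,0]); x=np.cross(y,z)
    return R.from_euler('z',YAW)*R.from_matrix(np.column_stack([x,y,z]))
def load():
    d=json.load(open('cmd.json')); return np.array(d['p']),R.from_quat(d['q'])
def save(p,q): json.dump(dict(p=list(p),q=list(q.as_quat())),open('cmd.json','w'))
def plan(way,jaw,dry=False):
    # way: list of (P_mould, tilt, nrows[,jaw]); prints rows
    p,q=load(); out=[]
    for a in way:
        P=w(a[0]);Q=ori(a[1]);n=a[2]; j=a[3] if len(a)>3 else jaw
        p0,q0=p.copy(),q; rv=(q0.inv()*Q).as_rotvec()
        for i in range(1,n+1):
            tp=p0+(P-p0)*i/n; tq=q0*R.from_rotvec(rv*i/n)
            d=np.round(q.inv().apply(tp-p)/10,2); r=np.round(np.degrees((q.inv()*tq).as_rotvec()),1)
            p=p+q.apply(d*10); q=q*R.from_rotvec(np.radians(r)); out.append([(d+0.).tolist(),(r+0.).tolist(),j])
    if not dry: save(p,q)
    for i in range(0,len(out),10): print(json.dumps(out[i:i+10]))
def st():
    s=arm.read_state(); p,q=load(); e=R.from_quat(s['ee_rot'])
    z=m(M+e.apply([0,0,1])[:2])
    print('t',round(s['clock'],2),'tcp mould',m(s['position']).round(1),'cmd',m(p).round(1),'tilt',round(np.degrees(np.arctan2(-z[0],-e.apply([0,0,1])[2])),1),'dq',np.degrees((q.inv()*e).as_rotvec()).round(1),'F mould',(R.from_euler('z',-YAW).apply(s['contact_force'])).round(1),'T',np.round(s['wrist_torque'],2),'w',round(s['gripper_width'],1),'j',np.round(s['joints'],2))
    return s
E
python3 - <<'E'
from h import *
s=arm.read_state()
save(np.array([141.115,608.84,231.312]),R.from_quat(s['ee_rot']))
plan([((50,0,240),0,14)],8.5)
E
```

```text
[[[3.52, 2.91, -0.06], [0.0, 0.0, 6.5], 8.5], [[3.83, 2.49, -0.06], [0.0, 0.0, 6.4], 8.5], [[4.08, 2.05, -0.07], [0.0, 0.0, 6.5], 8.5], [[4.29, 1.58, -0.06], [0.0, 0.0, 6.4], 8.5], [[4.43, 1.08, -0.06], [0.0, 0.0, 6.5], 8.5], [[4.53, 0.58, -0.06], [0.0, 0.0, 6.4], 8.5], [[4.57, 0.07, -0.06], [0.0, 0.0, 6.5], 8.5], [[4.54, -0.45, -0.07], [0.0, 0.0, 6.5], 8.5], [[4.47, -0.96, -0.06], [0.0, 0.0, 6.4], 8.5], [[4.33, -1.45, -0.06], [0.0, 0.0, 6.5], 8.5]]
[[[4.14, -1.93, -0.06], [0.0, 0.0, 6.4], 8.5], [[3.9, -2.38, -0.06], [0.0, 0.0, 6.5], 8.5], [[3.6, -2.81, -0.07], [0.0, 0.0, 6.4], 8.5], [[3.27, -3.19, -0.06], [0.0, 0.0, 6.5], 8.5]]
```

Emit:
jog_arm(
  rows=[
    [[3.52, 2.91, -0.06], [0.0, 0.0, 6.5], 8.5],
    [[3.83, 2.49, -0.06], [0.0, 0.0, 6.4], 8.5],
    [[4.08, 2.05, -0.07], [0.0, 0.0, 6.5], 8.5],
    [[4.29, 1.58, -0.06], [0.0, 0.0, 6.4], 8.5],
    [[4.43, 1.08, -0.06], [0.0, 0.0, 6.5], 8.5],
    [[4.53, 0.58, -0.06], [0.0, 0.0, 6.4], 8.5],
    [[4.57, 0.07, -0.06], [0.0, 0.0, 6.5], 8.5],
    [[4.54, -0.45, -0.07], [0.0, 0.0, 6.5], 8.5],
    [[4.47, -0.96, -0.06], [0.0, 0.0, 6.4], 8.5],
    [[4.33, -1.45, -0.06], [0.0, 0.0, 6.5], 8.5],
  ],
)

```text
clock: 2.45
position: [419.2, 244.7, 237.9]
ee_rot: [0.778, -0.628, 0.0, -0.0]
contact_force: [0.5, 0.9, 0.4]
gripper_width: 84.8
```

Emit:
jog_arm(
  rows=[
    [[4.14, -1.93, -0.06], [0.0, 0.0, 6.4], 8.5],
    [[3.9, -2.38, -0.06], [0.0, 0.0, 6.5], 8.5],
    [[3.6, -2.81, -0.07], [0.0, 0.0, 6.4], 8.5],
    [[3.27, -3.19, -0.06], [0.0, 0.0, 6.5], 8.5],
    [[0, 0, 0], [0, 0, 0], 8.5],
  ],
)

```text
clock: 3.08
position: [530.5, 98.6, 239.7]
ee_rot: [-0.618, 0.786, -0.0, -0.0]
contact_force: [-0.5, 0.0, 0.2]
gripper_width: 84.7
```

```bash
python3 - <<'E'
from h import *
st()
c=cam('wrist');snap('wrist','w1.png');snap('side','side1.png')
for th in ['loop_bar','handle_end','keeper_nose','keeper_seat','lever_pivot','mould']:
    print(th,[(np.round(np.array(d['position'])*[512,384],1).tolist(),round(d['conf'],2)) for d in nets.boxes_of('wrist',th)[:2]])
for P in [(-30,0,77),(30,0,77),(34,0,83.3),(49,0,147)]: print(P,proj(c,w(P)).round(1))
E
```

```text
Traceback (most recent call last):
  File "h.py", line 48, in st
    z=m(M+e.apply([0,0,1])[:2])
  File "h.py", line 26, in m
    c,s=np.cos(YAW),np.sin(YAW); d=np.array(Q[:2])-M; return np.array([c*d[0]+s*d[1],-s*d[0]+c*d[1],Q[2]])
                                                                                                    ~^^^
IndexError: index 2 is out of bounds for axis 0 with size 2
```

```bash
sed -i 's/z=m(M+e.apply(\[0,0,1\])\[:2\])/z=R.from_euler("z",-YAW).apply(e.apply([0,0,1]))/' h.py; python3 - <<'E'
from h import *
st()
c=cam('wrist');snap('wrist','w1.png')
for th in ['loop_bar','handle_end','keeper_nose','keeper_seat','lever_pivot']:
    print(th,[(np.round(np.array(d['position'])*[512,384],1).tolist(),round(d['conf'],2)) for d in nets.boxes_of('wrist',th)[:2]])
for P in [(-30,0,77),(30,0,77),(34,0,83.3),(49,0,147)]: print(P,proj(c,w(P)).round(1))
E
```

```text
t 3.08 tcp mould [ 48.2  -1.7 239.7] cmd [ 50.  -0. 240.] tilt 0.0 dq [-0.   0.   0.3] F mould [-0.1  0.5  0.2] T [ 0.03  0.06 -0.05] w 84.7 j [ 0.48  0.23 -0.19  0.   -1.15 -0.72]
loop_bar [([241.4, 131.6], 0.59)]
handle_end [([258.7, 122.1], 0.57)]
keeper_nose [([259.3, 167.2], 0.71)]
keeper_seat [([257.5, 168.8], 0.57)]
lever_pivot [([256.7, 111.9], 0.84), ([258.1, 123.0], 0.72)]
(-30, 0, 77) [[257.4  97.2]]
(30, 0, 77) [[257.5 157. ]]
(34, 0, 83.3) [[257.5 162. ]]
(49, 0, 147) [[258.  196.2]]
```

View pics/w1.png

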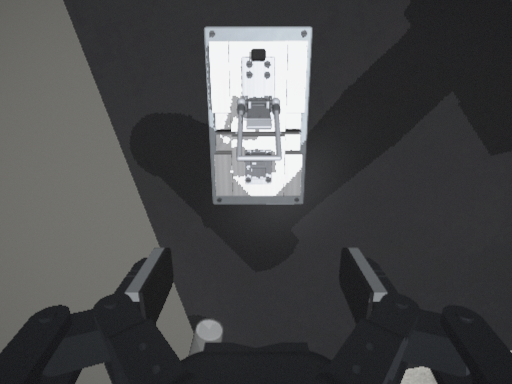

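```bash
python3 - <<'E'
from h import *
import cv2
im=cv2.imread('pics/w1.png')
cv2.imwrite('pics/w1c.png',cv2.resize(im[20:215,190:330],None,fx=4,fy=4,interpolation=cv2.INTER_CUBIC)[:600] if 0 else cv2.resize(im[20:215,190:330],None,fx=3,fy=3,interpolation=cv2.INTER_CUBIC))
from scipy.optimize import least_squares
c=cam('wrist')
obs=[((205.5,27),(-108,62,10)),((312,27),(-108,-62,10)),((213,205.5),(108,62,10)),((303.5,205.5),(108,-62,10))]
def W(p,P): 
    c,s=np.cos(p[2]),np.sin(p[2]); return np.array([p[0]+c*P[0]-s*P[1],p[1]+s*P[0]+c*P[1],P[2]])
res=lambda p: np.concatenate([(proj(c,W(p,P))[0]-uv) for uv,P in obs])
r=least_squares(res,[515,50,1.4]);print(r.x,r.fun.round(1))
E
```

```text
[516.84154079  64.91938997   1.33569123] [ 108.3    6.2 -107.8    5.8   90.4    4.5  -90.9    4.3]
```

View pics/w1c.png

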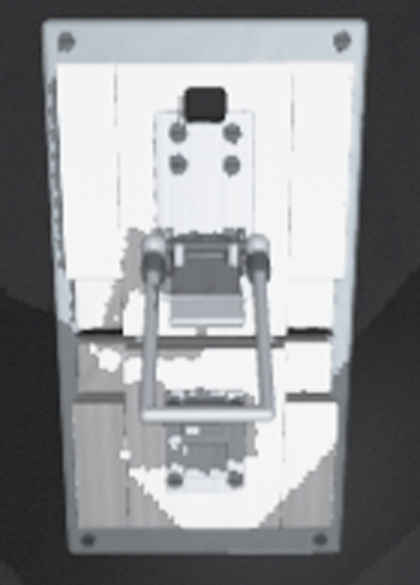

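```bash
python3 - <<'E'
from h import *
from scipy.optimize import least_squares
c=cam('wrist')
obs=[((205.5,27),(-108,-62,10)),((312,27),(-108,62,10)),((213,205.5),(108,-62,10)),((303.5,205.5),(108,62,10))]
def W(p,P): 
    c,s=np.cos(p[2]),np.sin(p[2]); return np.array([p[0]+c*P[0]-s*P[1],p[1]+s*P[0]+c*P[1],P[2]])
res=lambda p: np.concatenate([(proj(c,W(p,P))[0]-uv) for uv,P in obs])
r=least_squares(res,[515,50,1.4]);print(r.x,r.fun.round(2))
for P in [(-2.5,0,55),(2.5,0,55),(-30,0,77),(30,0,77),(34,0,83.3)]: print(P,proj(c,W(r.x,P)).round(1))
E
```

```text
[515.43699015  58.99329495   1.33859436] [-1.82 -0.08  1.83 -0.08 -0.35  0.28  0.35  0.27]
(-2.5, 0, 55) [[258.9 126.7]]
(2.5, 0, 55) [[258.8 131.3]]
(-30, 0, 77) [[259.2 101. ]]
(30, 0, 77) [[259.  160.2]]
(34, 0, 83.3) [[259.  165.3]]
```

```bash
echo '[515.4,59.0,1.338]' > mould.json; python3 - <<'E'
from h import *
c=cam('wrist');cs,cd=cam('scene'),cam('side')
K,Rm,t=c
uv=(190+207/3,20+414/3)
o,d=ray(c,uv); f=d@Rm[2]; print('cam',m(o).round(1)); P=o+d*243/f; print('bar by width',P.round(1),m(P).round(1))
f=lambda p,o:(p[0]/4.5+o[0],p[1]/4.5+o[1])
so,do=(160,150),(170,150)
for obs in ([(cs,f((380,124),so)),(c,uv)],[(cd,f((343,117),do)),(c,uv)],[(cs,f((380,124),so)),(cd,f((343,117),do)),(c,uv)]):
    P=tri(obs);print(m(P).round(1),[(proj(cc,P)[0]-u).round(1) for cc,u in obs])
# where on keeper: crop rows lip etc
for r in (395,440,487): print(r,m(onz(c,(uv[0],20+r/3),80)).round(1),m(onz(c,(uv[0],20+r/3),55)).round(1))
for r in (235,265,296,325): print(r,m(onz(c,(uv[0],20+r/3),77)).round(1),m(onz(c,(uv[0],20+r/3),140)).round(1))
E
```

```text
cam [-38.   -3.5 382.3]
bar by width [519.2  71.8 143.3] [ 13.3  -0.8 143.3]
[ 12.   -1.4 146.5] [array([-0.3, -0.1]), array([-0.7, -0.7])]
[ 12.6  -2.8 148.3] [array([-0.6,  0. ]), array([-2.5,  0.5])]
[ 12.5  -2.6 147.2] [array([-0. , -0.5]), array([-0.7,  0.3]), array([-2.2,  0. ])]
395 [20.3 -0.1 80. ] [25.1  0.2 55. ]
440 [36.2  0.  80. ] [42.4  0.3 55. ]
487 [53.5  0.1 80. ] [61.1  0.4 55. ]
235 [-32.5  -0.2  77. ] [-33.7  -0.9 140. ]
265 [-23.   -0.2  77. ] [-26.1  -0.9 140. ]
296 [-12.9  -0.2  77. ] [-18.1  -0.9 140. ]
325 [-3.3 -0.1 77. ] [-10.4  -0.8 140. ]
```

```bash
python3 - <<'E'
from h import *
s=arm.read_state(); save(s['position'],R.from_quat(s['ee_rot']))
# command assumed = measured + sag; keep earlier cmd? world cmd was:
plan([((-16,-0.8,200),-25,6)],8.5)
E
```

```text
[[[1.01, 0.04, 0.67], [0.0, -4.2, 0.0], 8.5], [[1.05, 0.04, 0.59], [0.0, -4.1, 0.0], 8.5], [[1.1, 0.04, 0.52], [0.0, -4.2, 0.0], 8.5], [[1.13, 0.04, 0.44], [0.0, -4.2, 0.0], 8.5], [[1.16, 0.04, 0.35], [0.0, -4.1, 0.0], 8.5], [[1.18, 0.04, 0.27], [0.0, -4.2, 0.0], 8.5]]
```

Emit:
jog_arm(
  rows=[
    [[1.01, 0.04, 0.67], [0.0, -4.2, 0.0], 8.5],
    [[1.05, 0.04, 0.59], [0.0, -4.1, 0.0], 8.5],
    [[1.1, 0.04, 0.52], [0.0, -4.2, 0.0], 8.5],
    [[1.13, 0.04, 0.44], [0.0, -4.2, 0.0], 8.5],
    [[1.16, 0.04, 0.35], [0.0, -4.1, 0.0], 8.5],
    [[1.18, 0.04, 0.27], [0.0, -4.2, 0.0], 8.5],
    [[0, 0, 0], [0, 0, 0], 8.5],
    [[0, 0, 0], [0, 0, 0], 8.5],
  ],
)

```text
clock: 4.38
position: [513.0, 42.9, 200.2]
ee_rot: [-0.605, 0.766, 0.134, 0.17]
contact_force: [0.5, -0.6, -0.6]
gripper_width: 84.9
```

```bash
python3 - <<'E'
from h import *
st()
c=cam('wrist');im=snap('wrist','w2.png'); np.savez('w2.npz',K=c[0],R=c[1],t=c[2])
st()
for nm,P in dict(bar=(12.5,-1,147),pivot=(-30,0,77),seat=(30,0,77),nose=(34,0,83.3),c1=(108,-62,10),c2=(108,62,10)).items(): print(nm,proj(c,w(P)).round(1))
E
```

```text
t 4.38 tcp mould [-16.2  -1.4 200.2] cmd [-16.   -0.8 200. ] tilt -25.0 dq [0.1 0.1 0. ] F mould [-0.5 -0.6 -0.6] T [-0.77  0.2   0.03] w 84.9 j [ 0.13  0.21 -0.22 -0.48 -1.03 -0.14]
t 4.42 tcp mould [-15.9  -1.3 200.3] cmd [-16.   -0.8 200. ] tilt -25.0 dq [ 0.  0. -0.] F mould [ 0.1 -0.1  0.3] T [-0.85  0.2   0.04] w 85.2 j [ 0.13  0.21 -0.22 -0.48 -1.03 -0.14]
bar [[256.6 214. ]]
pivot [[257.8 115.8]]
seat [[257.5 172. ]]
nose [[257.5 179.5]]
c1 [[209.7 185.1]]
c2 [[304.4 185.1]]
```

View pics/w2.png

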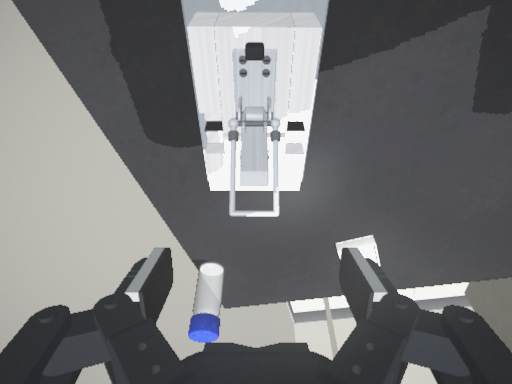

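```bash
echo '[517.8,58.4,1.338]' > mould.json; python3 - <<'E'
from h import *
im=cv2.imread('pics/w2.png'); cv2.imwrite('pics/w2c.png',cv2.resize(im[5:225,180:330],None,fx=2.7,fy=2.7,interpolation=cv2.INTER_CUBIC))
E
```

```text
(no output)
```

View pics/w2c.png

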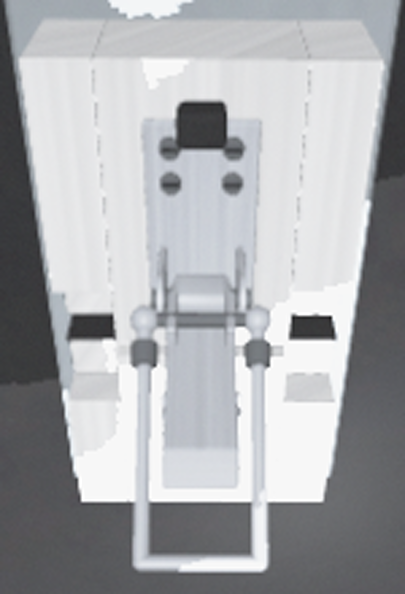

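```bash
cat >> h.py <<'E'
def link(bx,bz):
    # bar in mould x,z -> lever theta(deg), loop angle(deg, above +x), branch with pin 'above'
    from scipy.optimize import brentq
    b=np.array([bx+30,bz-77.])
    g=lambda ph: np.hypot(*(b-16*np.array([np.cos(ph),np.sin(ph)])))-70
    sols=[]
    ph=np.radians(np.arange(60,200,1.))
    for a,c in zip(ph[:-1],ph[1:]):
        if g(a)*g(c)<=0: 
            r=brentq(g,a,c); pin=16*np.array([np.cos(r),np.sin(r)]); v=b-pin
            sols.append((round(196-np.degrees(r),1),round(np.degrees(np.arctan2(v[1],v[0])),1)))
    return sols
E
python3 - <<'E'
from h import *
d=np.load('w2.npz');c2=(d['K'],d['R'],d['t'])
cs,cd=cam('scene'),cam('side')
f=lambda p,o:(p[0]/4.5+o[0],p[1]/4.5+o[1])
so,do=(160,150),(170,150)
uv=(254.2,213.4)
for obs in ([(cs,f((380,124),so)),(c2,uv)],[(cs,f((380,124),so)),(cd,f((343,117),do)),(c2,uv)]):
    P=tri(obs);print(m(P).round(1),[(proj(cc,P)[0]-u).round(1) for cc,u in obs])
for z in (140,143,147,150): print(z,[link(x,z) for x in (8,12.5,17)])
for b in [(12.5,147),(42,100),(42,92),(42,77),(36,77),(30,77),(31.5,76)]: print(b,link(*b))
st()
E
```

```text
[ 12.8  -0.3 145.7] [array([-0.1, -0.1]), array([ 0. , -0.5])]
[ 12.7  -0.9 146.8] [array([ 0.1, -0.5]), array([-0.5,  0.5]), array([-0.8,  0.6])]
140 [[(np.float64(66.2), np.float64(46.4))], [(np.float64(77.7), np.float64(44.3))], [(np.float64(90.3), np.float64(42.8))]]
143 [[(np.float64(74.2), np.float64(48.5))], [(np.float64(86.0), np.float64(46.7))], [(np.float64(99.3), np.float64(45.7))]]
147 [[(np.float64(86.3), np.float64(51.7))], [(np.float64(99.2), np.float64(50.6))], [(np.float64(115.9), np.float64(50.8))]]
150 [[(np.float64(97.4), np.float64(54.8))], [(np.float64(113.4), np.float64(54.7))], []]
(12.5, 147) [(np.float64(99.2), np.float64(50.6))]
(42, 100) [(np.float64(114.5), np.float64(5.9))]
(42, 92) [(np.float64(113.2), np.float64(-0.7))]
(42, 77) [(np.float64(119.6), np.float64(-12.8))]
(36, 77) [(np.float64(98.2), np.float64(-13.1))]
(30, 77) [(np.float64(73.1), np.float64(-11.1))]
(31.5, 76) [(np.float64(81.0), np.float64(-12.8))]
t 4.42 tcp mould [-15.9   1.1 200.3] cmd [-16.    1.7 200. ] tilt -25.0 dq [ 0.  0. -0.] F mould [ 0.1 -0.1  0.3] T [-0.85  0.2   0.04] w 85.2 j [ 0.13  0.21 -0.22 -0.48 -1.03 -0.14]
```

```bash
python3 - <<'E'
from h import *
s=arm.read_state(); save(s['position'],R.from_quat(s['ee_rot']))
plan([((14,0,132.7),-25,5)],8.5)
E
```

```text
[[[0.03, -0.02, 1.48], [0.0, 0.0, 0.0], 8.5], [[0.03, -0.02, 1.48], [0.0, 0.0, 0.0], 8.5], [[0.03, -0.02, 1.47], [0.0, 0.0, 0.0], 8.5], [[0.02, -0.02, 1.48], [0.0, 0.0, 0.0], 8.5], [[0.03, -0.03, 1.48], [-0.1, 0.0, 0.0], 8.5]]
```

Emit:
jog_arm(
  rows=[
    [[0.03, -0.02, 1.48], [0.0, 0.0, 0.0], 8.5],
    [[0.03, -0.02, 1.48], [0.0, 0.0, 0.0], 8.5],
    [[0.03, -0.02, 1.47], [0.0, 0.0, 0.0], 8.5],
    [[0.02, -0.02, 1.48], [0.0, 0.0, 0.0], 8.5],
    [[0.03, -0.03, 1.48], [0.0, 0.0, 0.0], 8.5],
    [[0, 0, 0], [0, 0, 0], 6.0],
    [[0, 0, 0], [0, 0, 0], 4.6],
  ],
)

```text
clock: 5.3
position: [521.2, 71.2, 132.4]
ee_rot: [-0.605, 0.766, 0.134, 0.17]
contact_force: [0.1, 0.1, -0.4]
gripper_width: 51.0
```

```bash
python3 - <<'E'
from h import *
st()
c=cam('wrist');im=snap('wrist','w3.png'); snap('side','s3.png')
im=cv2.imread('pics/s3.png'); cv2.imwrite('pics/s3c.png',cv2.resize(im[130:250,190:310],None,fx=4.5,fy=4.5,interpolation=cv2.INTER_CUBIC))
print(proj(c,w((12.7,0,146.5))))
st()
E
```

```text
t 5.3 tcp mould [ 13.2  -0.4 132.4] cmd [ 14.   -0.  132.7] tilt -25.0 dq [ 0.1 -0.   0.1] F mould [ 0.1 -0.1 -0.4] T [-0.78  0.21  0.05] w 51.0 j [ 0.18  0.3  -0.28 -0.53 -0.88 -0.1 ]
[[256.85822351 273.45302388]]
t 5.4 tcp mould [ 13.2  -0.5 132.8] cmd [ 14.   -0.  132.7] tilt -25.0 dq [ 0.2 -0.   0.1] F mould [-0.7  0.2  0.2] T [-0.82  0.19 -0.04] w 45.9 j [ 0.18  0.3  -0.28 -0.53 -0.88 -0.1 ]
```

View pics/w3.png

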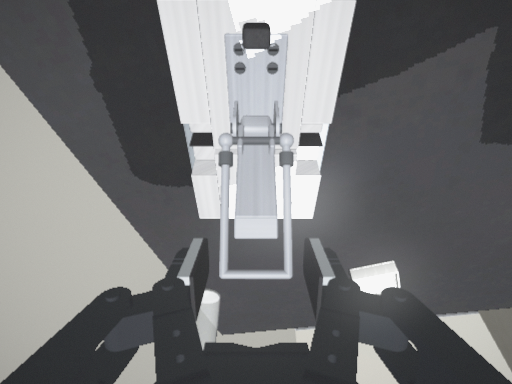

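View pics/s3c.png

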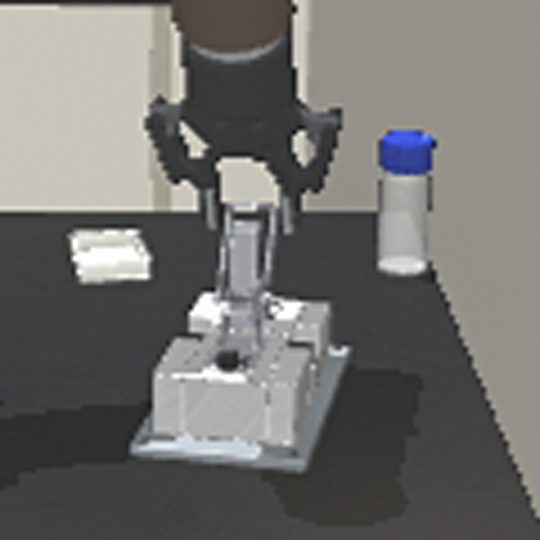

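Emit:
jog_arm(
  rows=[
    [[0, 0, 0], [0, 0, 0], 4.0],
    [[0, 0, 0], [0, 0, 0], 3.4],
    [[0, 0, 0], [0, 0, 0], 3.0],
    [[0, 0, 0], [0, 0, 0], 3.0],
  ],
)

```text
clock: 5.9
position: [521.4, 71.4, 132.7]
ee_rot: [-0.605, 0.766, 0.134, 0.171]
contact_force: [0.3, 0.6, 2.9]
gripper_width: 33.9
```

```bash
python3 - <<'E'
from h import *
st()
c=cam('wrist');im=snap('wrist','w4.png')
E
```

```text
t 5.9 tcp mould [ 13.5  -0.5 132.7] cmd [ 14.   -0.  132.7] tilt -25.0 dq [ 0.2 -0.1  0.1] F mould [ 0.7 -0.2  2.9] T [-0.34  0.01 -0.03] w 33.9 j [ 0.18  0.3  -0.28 -0.53 -0.88 -0.1 ]
```

View pics/w4.png

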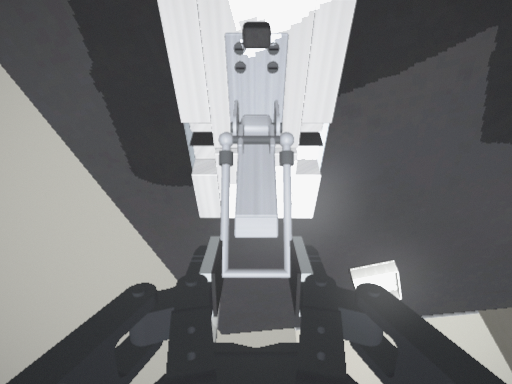

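```bash
cat >> h.py <<'E'
V0=np.array([0.8,-13.8]) # TCP-bar (x,z) at tilt -25
def tcp_for(bx,bz,tilt,y=-0.5+0.5):
    a=np.radians(tilt+25) # clockwise rotation x->-z
    c,s=np.cos(a),np.sin(a)
    v=np.array([c*V0[0]+s*V0[1],-s*V0[0]+c*V0[1]])
    return (bx+v[0],y,bz+v[1])
def bar_of(P,tilt):
    t=tcp_for(0,0,tilt); return P[0]-t[0],P[2]-t[2]
E
python3 - <<'E'
from h import *
way=[]
ang0=50.6
n=14
# bar path: arc
pts=[(19,140),(25,133),(30.5,125),(35,117),(38.5,109),(41,101),(42,94)]
for b in pts:
    l=link(*b); print(b,l,end=' ')
    la=l[0][1]; t=-25+(ang0-la); way.append((tcp_for(*b,t),t,2)); print(round(t,1),np.round(way[-1][0],1))
s=arm.read_state(); save(s['position'],R.from_quat(s['ee_rot']))
plan(way,3.0)
E
```

```text
(19, 140) [(np.float64(96.4), np.float64(42.4))] -16.8 [ 17.8   0.  126.2]
(25, 133) [(np.float64(97.6), np.float64(35.0))] -9.4 [ 22.1   0.  119.5]
(30.5, 125) [(np.float64(99.9), np.float64(27.3))] -1.7 [ 25.8   0.  112. ]
(35, 117) [(np.float64(103.3), np.float64(20.1))] 5.5 [ 28.7   0.  104.7]
(38.5, 109) [(np.float64(107.3), np.float64(13.2))] 12.4 [30.8  0.  97.6]
(41, 101) [(np.float64(111.3), np.float64(6.6))] 19.0 [32.   0.  90.5]
(42, 94) [(np.float64(113.2), np.float64(0.9))] 24.7 [32.   0.  84.5]
[[[-0.06, 0.03, 0.39], [-0.1, 4.1, 0.0], 3.0], [[-0.08, 0.02, 0.38], [0.0, 4.1, -0.1], 3.0], [[-0.11, 0.0, 0.38], [0.0, 3.7, 0.0], 3.0], [[-0.13, 0.0, 0.38], [0.0, 3.7, 0.0], 3.0], [[-0.12, 0.0, 0.4], [0.0, 3.9, 0.0], 3.0], [[-0.15, 0.0, 0.39], [0.0, 3.8, 0.0], 3.0], [[-0.13, 0.0, 0.37], [0.0, 3.6, 0.0], 3.0], [[-0.16, 0.0, 0.36], [0.0, 3.6, 0.0], 3.0], [[-0.14, 0.0, 0.34], [0.0, 3.5, 0.0], 3.0], [[-0.15, 0.0, 0.34], [0.0, 3.4, 0.0], 3.0]]
[[[-0.14, 0.0, 0.33], [0.0, 3.3, 0.0], 3.0], [[-0.15, 0.0, 0.32], [0.0, 3.3, 0.0], 3.0], [[-0.1, 0.0, 0.29], [0.0, 2.9, 0.0], 3.0], [[-0.11, 0.0, 0.28], [0.0, 2.8, 0.0], 3.0]]
```

Emit:
jog_arm(
  rows=[
    [[-0.06, 0, 0.39], [0, 4.1, 0.0], 3.0],
    [[-0.08, 0, 0.38], [0.0, 4.1, 0], 3.0],
    [[-0.11, 0.0, 0.38], [0.0, 3.7, 0.0], 3.0],
    [[-0.13, 0.0, 0.38], [0.0, 3.7, 0.0], 3.0],
    [[-0.12, 0.0, 0.4], [0.0, 3.9, 0.0], 3.0],
    [[-0.15, 0.0, 0.39], [0.0, 3.8, 0.0], 3.0],
  ],
)

```text
clock: 6.7
position: [524.1, 83.0, 111.4]
ee_rot: [-0.62, 0.785, 0.008, 0.011]
contact_force: [1.6, -1.9, 0.8]
gripper_width: 34.0
```

```bash
python3 - <<'E'
from h import *
s=st(); c=cam('wrist');im=snap('wrist','w5.png')
b=bar_of(m(s['position']),-1.7);print(b,proj(c,w((b[0],0,b[1]))),proj(c,w((34,0,83.3))))
E
```

```text
t 6.7 tcp mould [ 25.4  -0.4 111.4] cmd [31.9 -0.  84.5] tilt -1.5 dq [  0.  -26.2   0.1] F mould [-1.5 -2.   0.8] T [-0.47 -0.24 -0.05] w 34.0 j [ 0.45  0.34 -0.38 -0.03 -0.83 -0.67]
(np.float64(30.09749214118159), np.float64(124.41311617104114)) [[257.03802716 272.86150893]] [[256.80637279 239.5740293 ]]
```

View pics/w5.png

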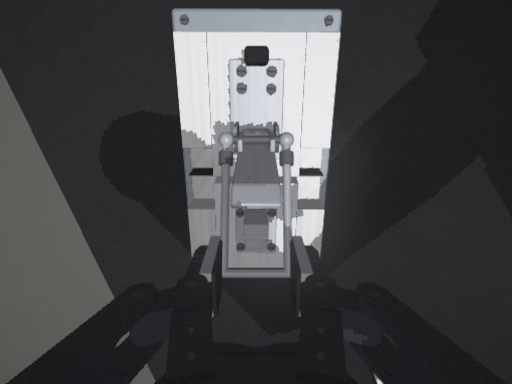

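```bash
python3 - <<'E'
from h import *
im=cv2.imread('pics/w5.png'); cv2.imwrite('pics/w5c.png',cv2.resize(im[140:285,195:320],None,fx=4,fy=4,interpolation=cv2.INTER_CUBIC))
c=cam('wrist')
for P in [(0,0,55),(-108,0,10),(-30,0,77),(27.8,0,84),(34,0,84.8),(49,0,70),(95,0,55)]: print(P,proj(c,w(P)).round(1))
print([m(onz(c,(257,r),84.8)).round(1)[0] for r in (180,190,200,210,220,230,240,250)])
E
```

```text
(0, 0, 55) [[256.6 175.7]]
(-108, 0, 10) [[256.8  12.6]]
(-30, 0, 77) [[256.8 138. ]]
(27.8, 0, 84) [[256.6 231. ]]
(34, 0, 84.8) [[256.6 240.2]]
(49, 0, 70) [[256.5 248.5]]
(95, 0, 55) [[256.3 288.6]]
[np.float64(-6.4), np.float64(-0.1), np.float64(6.3), np.float64(12.9), np.float64(19.7), np.float64(26.7), np.float64(33.9), np.float64(41.2)]
```

View pics/w5c.png

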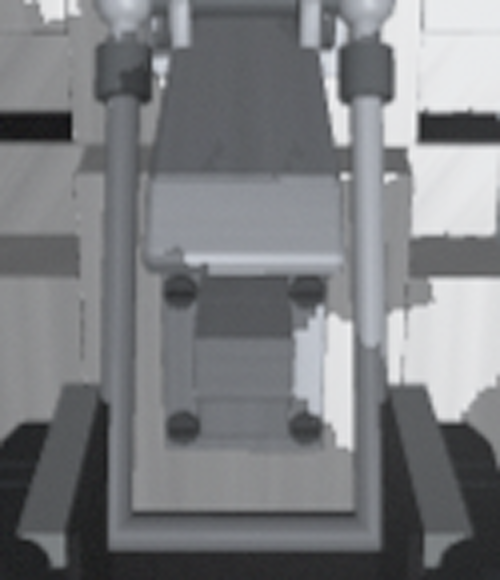

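Emit:
jog_arm(
  rows=[
    [[-0.13, 0.0, 0.37], [0.0, 3.6, 0.0], 3.0],
    [[-0.16, 0.0, 0.36], [0.0, 3.6, 0.0], 3.0],
    [[-0.14, 0.0, 0.34], [0.0, 3.5, 0.0], 3.0],
    [[-0.15, 0.0, 0.34], [0.0, 3.4, 0.0], 3.0],
    [[-0.14, 0.0, 0.33], [0.0, 3.3, 0.0], 3.0],
    [[-0.15, 0.0, 0.32], [0.0, 3.3, 0.0], 3.0],
    [[0, 0, 0], [0, 0, 0], 3.0],
  ],
)

```text
clock: 7.62
position: [525.5, 89.4, 89.6]
ee_rot: [-0.612, 0.774, -0.102, -0.13]
contact_force: [2.4, -0.7, 1.7]
gripper_width: 34.2
```

```bash
python3 - <<'E'
from h import *
s=st(); c=cam('wrist');im=snap('wrist','w6.png')
b=bar_of(m(s['position']),19);print(b,proj(c,w((b[0],0,b[1]))),proj(c,w((34,0,83.3))))
im=cv2.imread('pics/w6.png'); cv2.imwrite('pics/w6c.png',cv2.resize(im[130:330,180:330],None,fx=3,fy=3,interpolation=cv2.INTER_CUBIC))
E
```

```text
t 7.62 tcp mould [32.  -0.4 89.6] cmd [31.9 -0.  84.5] tilt 19.0 dq [-0.1 -5.7  0. ] F mould [-0.1 -2.5  1.7] T [ 0.27 -0.7   0.22] w 34.2 j [ 0.59  0.46 -0.41  0.27 -0.97 -1.01]
(np.float64(40.962242266138745), np.float64(100.07156898101474)) [[256.99389611 272.90358571]] [[256.84646544 252.65042115]]
```

View pics/w6c.png

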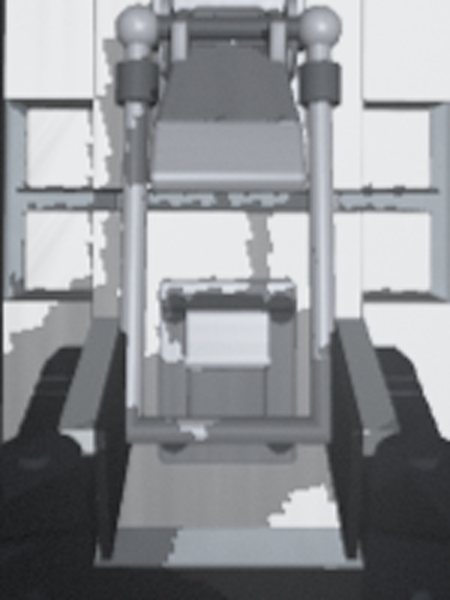

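```bash
python3 - <<'E'
from h import *
s=arm.read_state(); save(s['position'],R.from_quat(s['ee_rot']))
way=[]
for b in [(42,94),(42.3,88),(42.3,82.5),(42,77.5)]:
    l=link(*b); t=-25+50.6-l[0][1]; way.append((tcp_for(*b,t,-0.4),t,2)); print(b,l,round(t,1))
plan(way,3.0)
E
```

```text
(42, 94) [(np.float64(113.2), np.float64(0.9))] 24.7
(42.3, 88) [(np.float64(114.9), np.float64(-3.9))] 29.5
(42.3, 82.5) [(np.float64(117.0), np.float64(-8.4))] 34.0
(42, 77.5) [(np.float64(119.2), np.float64(-12.4))] 38.0
[[[-0.09, 0.0, 0.26], [0.0, 2.9, 0.0], 3.0], [[-0.11, 0.0, 0.25], [0.0, 2.9, -0.1], 3.0], [[-0.09, 0.0, 0.24], [0.0, 2.4, 0.0], 3.0], [[-0.09, 0.0, 0.24], [0.0, 2.4, 0.0], 3.0], [[-0.09, 0.0, 0.22], [0.0, 2.2, 0.0], 3.0], [[-0.09, 0.0, 0.21], [0.0, 2.3, 0.0], 3.0], [[-0.08, 0.0, 0.2], [0.0, 2.0, 0.0], 3.0], [[-0.1, 0.0, 0.19], [0.0, 2.0, 0.0], 3.0]]
```

Emit:
jog_arm(
  rows=[
    [[-0.09, 0.0, 0.26], [0.0, 2.9, 0.0], 3.0],
    [[-0.11, 0.0, 0.25], [0.0, 2.9, 0], 3.0],
    [[-0.09, 0.0, 0.24], [0.0, 2.4, 0.0], 3.0],
    [[-0.09, 0.0, 0.24], [0.0, 2.4, 0.0], 3.0],
    [[0, 0, 0], [0, 0, 0], 3.0],
  ],
)

```text
clock: 8.3
position: [525.4, 89.3, 78.8]
ee_rot: [-0.599, 0.758, -0.159, -0.201]
contact_force: [4.5, 0.3, 0.8]
gripper_width: 34.3
```

```bash
python3 - <<'E'
from h import *
s=st(); c=cam('wrist');im=snap('wrist','w7.png')
b=bar_of(m(s['position']),29.5);print(b,proj(c,w((b[0],0,b[1]))),proj(c,w((34,0,83.3))))
im=cv2.imread('pics/w7.png'); cv2.imwrite('pics/w7c.png',cv2.resize(im[130:330,180:330],None,fx=3,fy=3,interpolation=cv2.INTER_CUBIC))
E
```

```text
t 8.3 tcp mould [31.8 -0.3 78.8] cmd [30.1 -0.4 70.5] tilt 29.7 dq [-0.  -8.3  0.1] F mould [ 1.3 -4.3  0.8] T [ 0.58 -1.12  0.58] w 34.3 j [ 0.64  0.54 -0.4   0.37 -1.07 -1.13]
(np.float64(42.54941686425358), np.float64(87.51107723449584)) [[256.806361   272.77550058]] [[256.76351371 255.45013685]]
```

View pics/w7c.png

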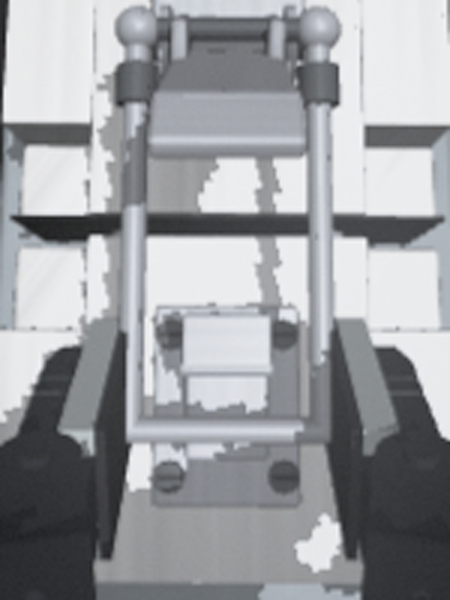

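Emit:
jog_arm(
  rows=[
    [[-0.09, -0.02, 0.22], [0.0, 2.2, 0.0], 3.0],
    [[-0.09, -0.01, 0.21], [0.0, 2.3, 0.0], 3.0],
    [[-0.08, 0.0, 0.2], [0.0, 2.0, 0.0], 3.0],
    [[-0.1, 0.0, 0.19], [0.0, 2.0, 0.0], 3.0],
    [[0, 0, 0], [0, 0, 0], 3.0],
  ],
)

```text
clock: 8.98
position: [525.0, 87.4, 70.0]
ee_rot: [-0.586, 0.742, -0.203, -0.257]
contact_force: [2.6, -0.6, 1.5]
gripper_width: 33.8
```

```bash
python3 - <<'E'
from h import *
s=st(); c=cam('wrist');im=snap('wrist','w8.png')
b=bar_of(m(s['position']),38.3);print(b,proj(c,w((b[0],0,b[1]))),proj(c,w((34,0,83.3))))
im=cv2.imread('pics/w8.png'); cv2.imwrite('pics/w8c.png',cv2.resize(im[130:330,180:330],None,fx=3,fy=3,interpolation=cv2.INTER_CUBIC))
E
```

```text
t 8.97 tcp mould [29.9 -0.3 70. ] cmd [30.1 -0.4 70.5] tilt 38.2 dq [-0.1  0.2  0.1] F mould [-0.  -2.7  1.5] T [ 0.86 -0.98  0.66] w 33.8 j [ 0.67  0.61 -0.38  0.43 -1.16 -1.2 ]
(np.float64(41.85144853872451), np.float64(76.96231508811641)) [[256.93400035 272.67415864]] [[256.96510513 255.42511883]]
```

View pics/w8c.png

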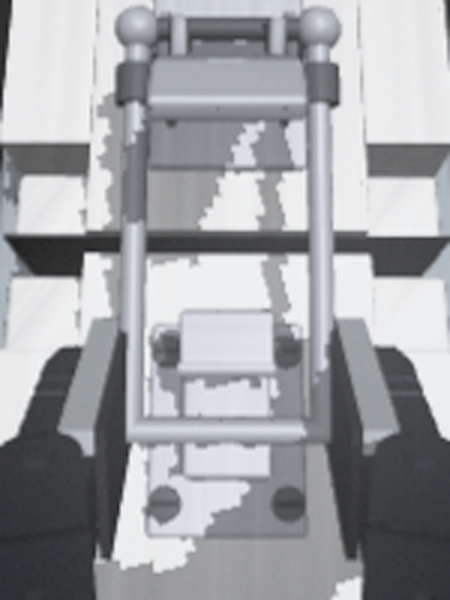

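```bash
python3 - <<'E'
from h import *
s=arm.read_state(); save(s['position'],R.from_quat(s['ee_rot']))
way=[]
for b in [(39,76.3),(36,76),(33.5,76),(31,76)]:
    l=link(*b); t=-25+50.6-l[0][1]; way.append((tcp_for(*b,t,-0.5),t,2)); print(b,l,round(t,1))
plan(way,3.0)
E
```

```text
(39, 76.3) [(np.float64(109.6), np.float64(-13.8))] 39.4
(36, 76) [(np.float64(99.1), np.float64(-14.0))] 39.6
(33.5, 76) [(np.float64(89.4), np.float64(-13.5))] 39.1
(31, 76) [(np.float64(78.8), np.float64(-12.6))] 38.2
[[[0.1, -0.01, 0.12], [0.0, 0.6, 0.0], 3.0], [[0.1, -0.01, 0.12], [0.1, 0.7, -0.1], 3.0], [[0.11, 0.0, 0.11], [0.0, 0.1, 0.0], 3.0], [[0.1, 0.0, 0.1], [0.0, 0.1, 0.0], 3.0], [[0.09, 0.0, 0.08], [0.0, -0.3, 0.0], 3.0], [[0.1, 0.0, 0.09], [0.0, -0.2, 0.0], 3.0], [[0.09, 0.0, 0.08], [0.0, -0.5, 0.0], 3.0], [[0.08, 0.0, 0.08], [0.0, -0.4, 0.0], 3.0]]
```

Emit:
jog_arm(
  rows=[
    [[0.1, -0.01, 0.12], [0.0, 0.6, 0.0], 3.0],
    [[0.1, -0.01, 0.12], [0, 0.7, 0], 3.0],
    [[0.11, 0.0, 0.11], [0.0, 0.1, 0.0], 3.0],
    [[0.1, 0.0, 0.1], [0.0, 0.1, 0.0], 3.0],
  ],
)

```text
clock: 9.52
position: [523.8, 81.5, 69.6]
ee_rot: [-0.583, 0.739, -0.21, -0.266]
contact_force: [1.8, 3.3, 0.2]
gripper_width: 34.0
```

```bash
python3 - <<'E'
from h import *
s=st(); c=cam('wrist');im=snap('wrist','w9.png')
b=bar_of(m(s['position']),39.6);print(b,proj(c,w((b[0],0,b[1]))),proj(c,w((34,0,83.3))))
im=cv2.imread('pics/w9.png'); cv2.imwrite('pics/w9c.png',cv2.resize(im[130:330,180:330],None,fx=3,fy=3,interpolation=cv2.INTER_CUBIC))
E
```

```text
t 9.53 tcp mould [23.9 -0.5 69.6] cmd [19.1 -0.5 69.1] tilt 39.6 dq [-0.1  1.3  0.1] F mould [ 3.6 -1.   0.2] T [ 1.96 -0.65  0.17] w 34.0 j [ 0.67  0.62 -0.39  0.44 -1.17 -1.21]
(np.float64(35.98826381143847), np.float64(76.26712424885987)) [[257.29517579 272.64580521]] [[257.35712373 267.02121975]]
```

View pics/w9c.png

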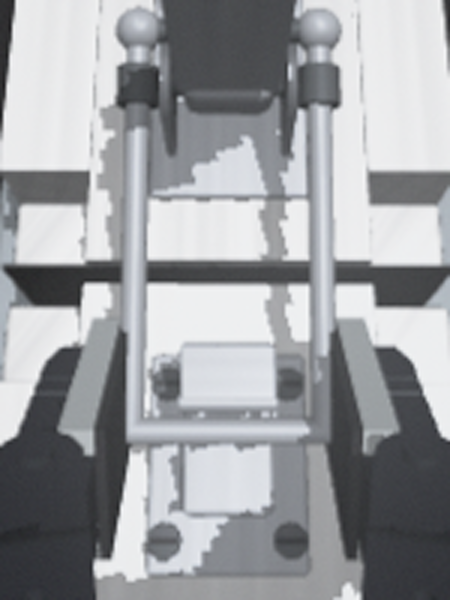

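Emit:
jog_arm(
  rows=[
    [[0.09, 0.0, 0.08], [0.0, -0.3, 0.0], 3.0],
    [[0.1, 0.0, 0.09], [0.0, -0.2, 0.0], 3.0],
    [[0.09, 0.0, 0.08], [0.0, -0.5, 0.0], 3.0],
  ],
)

```text
clock: 9.95
position: [522.9, 77.8, 69.5]
ee_rot: [-0.585, 0.741, -0.205, -0.259]
contact_force: [1.5, 3.8, -0.2]
gripper_width: 34.0
```

```bash
python3 - <<'E'
from h import *
s=st(); c=cam('wrist');im=snap('wrist','w10.png')
b=bar_of(m(s['position']),38.6);print(b,proj(c,w((b[0],0,b[1]))),proj(c,w((34,0,83.3))))
im=cv2.imread('pics/w10.png'); cv2.imwrite('pics/w10c.png',cv2.resize(im[130:330,180:330],None,fx=3,fy=3,interpolation=cv2.INTER_CUBIC))
E
```

```text
t 9.95 tcp mould [20.  -0.5 69.5] cmd [19.1 -0.5 69.1] tilt 38.6 dq [-0.1  0.3  0.1] F mould [ 4.  -0.6 -0.2] T [ 1.97 -0.51  0.06] w 34.0 j [ 0.66  0.61 -0.4   0.44 -1.16 -1.2 ]
(np.float64(32.024118847472394), np.float64(76.31402013748584)) [[257.32434133 272.71551158]] [[257.41632473 275.7549682 ]]
```

View pics/w10c.png

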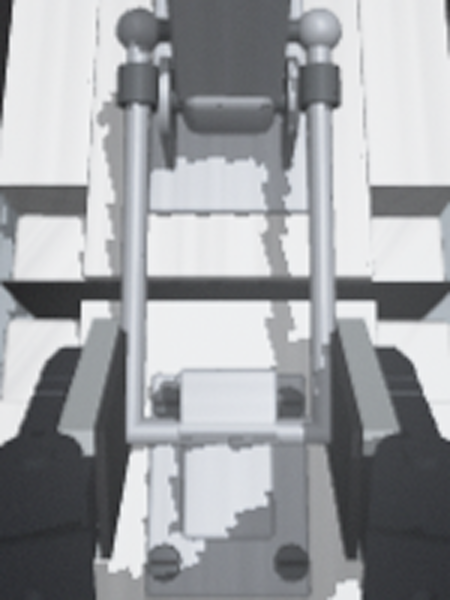

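Emit:
jog_arm(
  rows=[
    [[0.08, 0.0, 0.08], [0.0, -0.4, 0.0], 3.0],
    [[0.04, 0.0, 0.04], [0.0, -0.2, 0.0], 3.0],
  ],
)

```text
clock: 10.25
position: [522.5, 76.2, 69.3]
ee_rot: [-0.586, 0.742, -0.202, -0.255]
contact_force: [1.3, 4.5, -0.6]
gripper_width: 34.2
```

```bash
python3 - <<'E'
from h import *
s=st(); print(bar_of(m(s['position']),38))
E
```

```text
t 10.25 tcp mould [18.4 -0.5 69.3] cmd [19.1 -0.5 69.1] tilt 38.0 dq [-0.1 -0.3  0.1] F mould [ 4.7 -0.2 -0.6] T [ 2.02 -0.5   0.01] w 34.2 j [ 0.66  0.6  -0.41  0.44 -1.14 -1.2 ]
(np.float64(30.29929255649774), np.float64(76.28937005086712))
```

Emit:
jog_arm(
  rows=[
    [[0.04, 0.0, 0.03], [0.0, -0.2, 0.0], 3.0],
    [[0.04, 0.0, 0.03], [0.0, -0.2, 0.0], 3.0],
  ],
)

```text
clock: 10.5
position: [522.4, 75.4, 69.2]
ee_rot: [-0.586, 0.743, -0.199, -0.253]
contact_force: [0.3, 5.2, 0.2]
gripper_width: 34.2
```

```bash
python3 - <<'E'
from h import *
s=st(); print(bar_of(m(s['position']),37.6))
E
```

```text
t 10.5 tcp mould [17.6 -0.5 69.2] cmd [19.1 -0.5 69.1] tilt 37.6 dq [-0.1 -0.7  0.1] F mould [5.1 0.9 0.2] T [ 2.37 -0.42 -0.18] w 34.2 j [ 0.66  0.6  -0.41  0.44 -1.14 -1.19]
(np.float64(29.455265549379234), np.float64(76.29192542107693))
```

Emit:
jog_arm(
  rows=[
    [[0.04, 0.0, 0.03], [0.0, -0.2, 0.0], 3.0],
    [[0.04, 0.0, 0.03], [0.0, -0.2, 0.0], 3.0],
    [[0, 0, 0], [0, 0, 0], 3.0],
  ],
)

```text
clock: 10.88
position: [522.4, 75.3, 69.2]
ee_rot: [-0.587, 0.744, -0.197, -0.249]
contact_force: [-0.4, 8.1, 0.4]
gripper_width: 34.2
```

```bash
python3 - <<'E'
from h import *
s=st(); print(bar_of(m(s['position']),37.6))
im=snap('wrist','w11.png')
im=cv2.imread('pics/w11.png'); cv2.imwrite('pics/w11c.png',cv2.resize(im[130:330,180:330],None,fx=3,fy=3,interpolation=cv2.INTER_CUBIC))
E
```

```text
t 10.88 tcp mould [17.5 -0.6 69.2] cmd [19.1 -0.5 69.1] tilt 37.1 dq [-0.  -1.2  0.1] F mould [7.7 2.3 0.4] T [ 2.78 -0.22 -0.42] w 34.2 j [ 0.65  0.6  -0.41  0.43 -1.13 -1.19]
(np.float64(29.390626445038674), np.float64(76.26050334862722))
```

View pics/w11c.png

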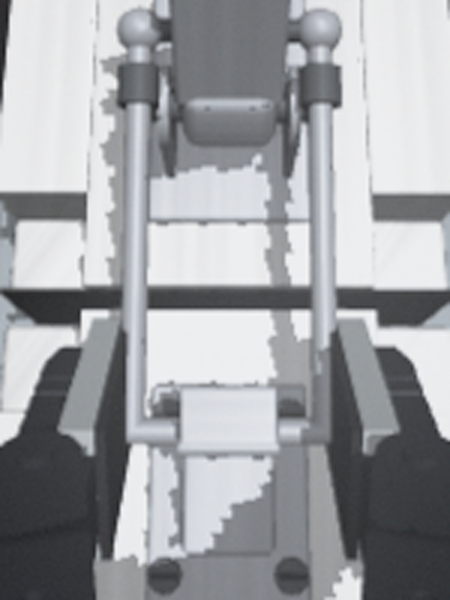

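Emit:
jog_arm(
  rows=[
    [[-0.02, 0.0, -0.02], [0.0, 0, 0.0], 3.0],
    [[0, 0, 0], [0, 0, 0], 4.2],
    [[0, 0, 0], [0, 0, 0], 5.5],
    [[0, 0, 0], [0, 0, 0], 6.5],
    [[0, 0, 0], [0, 0, 0], 6.5],
  ],
)

```text
clock: 11.55
position: [521.9, 74.1, 69.4]
ee_rot: [-0.587, 0.744, -0.198, -0.251]
contact_force: [0.9, -0.9, 0.4]
gripper_width: 65.0
```

```bash
python3 - <<'E'
from h import *
s=st()
im=snap('wrist','w12.png')
im=cv2.imread('pics/w12.png'); cv2.imwrite('pics/w12c.png',cv2.resize(im[130:330,160:350],None,fx=3,fy=3,interpolation=cv2.INTER_CUBIC))
E
```

```text
t 11.55 tcp mould [16.2 -0.4 69.4] cmd [19.1 -0.5 69.1] tilt 37.2 dq [-0.1 -1.   0.1] F mould [-0.7 -1.1  0.4] T [ 1.16 -0.34  0.  ] w 65.0 j [ 0.65  0.6  -0.41  0.43 -1.13 -1.19]
```

View pics/w12c.png

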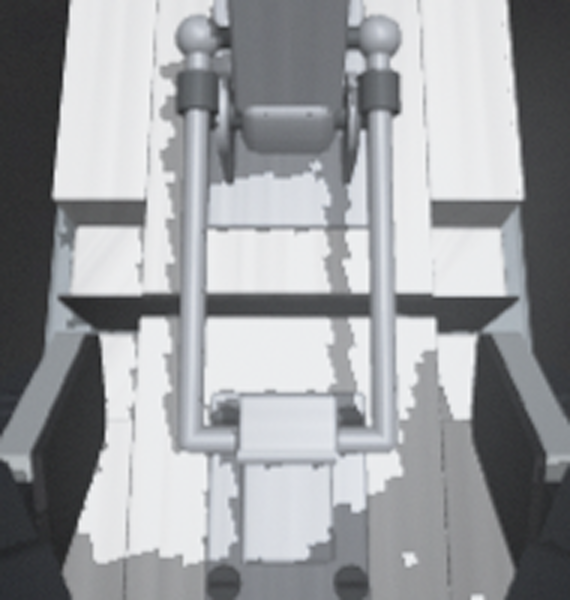

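```bash
cat >> h.py <<'E'
def push(th,t,rc=45,clear=0.0):
    # TCP (mould) such that tip corner lies on lever face at angle th deg, tool tilt t<=th
    a=np.radians(th); h=np.array([-np.cos(a),np.sin(a)]); n=np.array([np.sin(a),np.cos(a)]); d=a-np.radians(t)
    p=np.array([-30,77])+(rc-11*np.cos(d))*h+(4+clear+11*np.sin(d))*n
    return (p[0],-0.3,p[1])
E
python3 - <<'E'
from h import *
print(link(30,77),link(30,79.5))
s=arm.read_state(); save(s['position'],R.from_quat(s['ee_rot']))
print(push(73,50,45,40),push(73,50,45,12))
plan([((64,-.3,133),37,4,6.5),((40,-.3,165),50,3,2.0),(push(73,50,45,40),50,3,0.0)],0)
E
```

```text
[(np.float64(73.1), np.float64(-11.1))] [(np.float64(70.9), np.float64(-8.7))]
(np.float64(5.991346256402338), -0.3, np.float64(124.47158015182825)) (np.float64(-20.78518691056265), -0.3, np.float64(116.28517241959163))
[[[0.01, 0.01, -1.99], [0.0, -0.1, 0.0], 6.5], [[0.01, 0.0, -1.98], [0.0, 0.0, 0.0], 6.5], [[0.01, 0.01, -1.99], [0.1, -0.1, -0.1], 6.5], [[0.01, 0.0, -1.99], [0.0, 0.0, 0.0], 6.5], [[1.28, 0.0, -0.37], [0.0, 4.3, 0.0], 2.0], [[1.31, 0.0, -0.27], [0.0, 4.3, 0.0], 2.0], [[1.32, 0.0, -0.18], [0.0, 4.4, 0.0], 2.0], [[-0.31, 0.0, 1.74], [0.0, 0.0, 0.0], 0.0], [[-0.31, 0.0, 1.74], [0.0, 0.0, 0.0], 0.0], [[-0.3, 0.0, 1.73], [0.0, 0.0, 0.0], 0.0]]
```

Emit:
jog_arm(
  rows=[
    [[0.01, 0.01, -1.99], [0.0, 0, 0.0], 6.5],
    [[0.01, 0.0, -1.98], [0.0, 0.0, 0.0], 6.5],
    [[0.01, 0.0, -1.99], [0, 0, 0], 6.5],
    [[0.01, 0.0, -1.99], [0.0, 0.0, 0.0], 6.5],
    [[1.28, 0.0, -0.37], [0.0, 4.3, 0.0], 2.0],
    [[1.31, 0.0, -0.27], [0.0, 4.3, 0.0], 1.0],
    [[1.32, 0.0, -0.18], [0.0, 4.4, 0.0], 0.0],
    [[0, 0, 0], [0, 0, 0], 0.0],
  ],
)

```text
clock: 12.6
position: [527.5, 97.8, 164.5]
ee_rot: [-0.561, 0.711, -0.263, -0.333]
contact_force: [0.6, -0.3, 0.1]
gripper_width: 0.4
```

```bash
python3 - <<'E'
from h import *
s=st()
c=cam('wrist');im=snap('wrist','w13.png');snap('side','s13.png')
im=cv2.imread('pics/s13.png'); cv2.imwrite('pics/s13c.png',cv2.resize(im[120:250,190:310],None,fx=4.5,fy=4.5,interpolation=cv2.INTER_CUBIC))
for P in [(30,0,77),(-30,0,77),(-48,0,136)]: print(P,proj(c,w(P)).round())
E
```

```text
t 12.6 tcp mould [ 40.5  -0.3 164.5] cmd [  6.   -0.3 124.5] tilt 50.2 dq [-0.1  0.2  0. ] F mould [-0.2 -0.6  0.1] T [ 1.54 -0.36  0.  ] w 0.4 j [ 0.72  0.6  -0.26  0.46 -1.5  -1.18]
(30, 0, 77) [[256. 276.]]
(-30, 0, 77) [[256. 211.]]
(-48, 0, 136) [[256. 156.]]
```

View pics/w13.png

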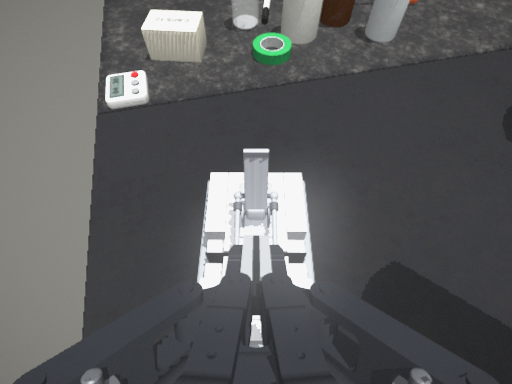

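View pics/s13c.png

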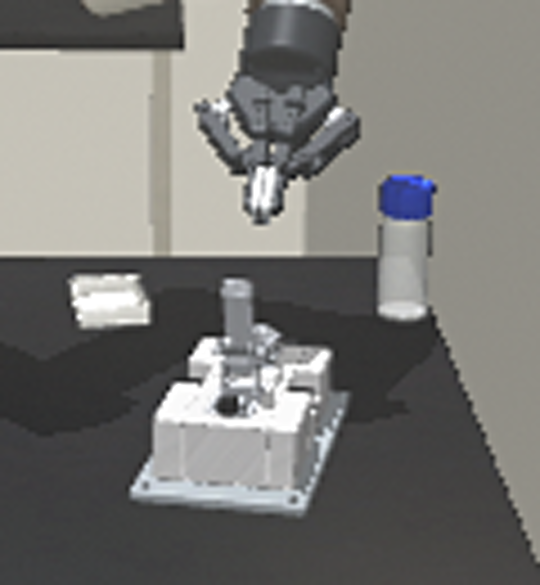

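```bash
python3 - <<'E'
from h import *
s=arm.read_state(); save(s['position'],R.from_quat(s['ee_rot']))
plan([(push(73,50,45,30),50,4),(push(73,50,45,8),50,2)],0.0)
E
```

```text
[[[-0.12, 0.0, 1.54], [0.0, 0.0, 0.0], 0.0], [[-0.13, 0.0, 1.54], [0.1, -0.1, 0.0], 0.0], [[-0.12, 0.0, 1.54], [0.0, 0.0, -0.1], 0.0], [[-0.12, 0.01, 1.54], [0.0, 0.0, 0.0], 0.0], [[0.43, 0.0, 1.01], [0.0, 0.0, 0.0], 0.0], [[0.43, 0.0, 1.01], [0.0, 0.0, 0.0], 0.0]]
```

Emit:
jog_arm(
  rows=[
    [[-0.12, 0.0, 1.54], [0.0, 0.0, 0.0], 0.0],
    [[-0.13, 0.0, 1.54], [0, 0, 0.0], 0.0],
    [[-0.12, 0.0, 1.54], [0.0, 0.0, 0], 0.0],
    [[-0.12, 0, 1.54], [0.0, 0.0, 0.0], 0.0],
    [[0.43, 0.0, 1.01], [0.0, 0.0, 0.0], 0.0],
    [[0.43, 0.0, 1.01], [0.0, 0.0, 0.0], 0.0],
    [[0, 0, 0], [0, 0, 0], 0],
  ],
)

```text
clock: 13.58
position: [512.1, 33.5, 115.6]
ee_rot: [-0.561, 0.711, -0.263, -0.333]
contact_force: [0.4, 0.1, -0.7]
gripper_width: 0.0
```

```bash
python3 - <<'E'
from h import *
s=st(); im=snap('wrist','w14.png')
save(s['position'],R.from_quat(s['ee_rot']))
way=[]
for th,t in [(73,50),(70,50),(67,49),(64,47)]: way.append((push(th,t),t,2 if th==73 else 1))
plan(way,0.0)
E
```

```text
t 13.57 tcp mould [-25.6  -0.2 115.6] cmd [-24.6  -0.3 115.1] tilt 50.2 dq [-0.1  0.2  0.1] F mould [ 0.2 -0.4 -0.7] T [ 1.47 -0.34 -0.01] w 0.0 j [ 0.65  0.6  -0.43  0.53 -1.33 -1.23]
[[[0.1, -0.01, 0.35], [0.1, -0.1, 0.0], 0.0], [[0.11, 0.0, 0.34], [0.0, -0.1, -0.1], 0.0], [[0.1, 0.0, 0.22], [0.0, 0.0, 0.0], 0.0], [[0.1, 0.0, 0.19], [0.0, -1.0, 0.0], 0.0], [[0.09, 0.0, 0.19], [0.0, -2.0, 0.0], 0.0]]
```

View pics/w14.png

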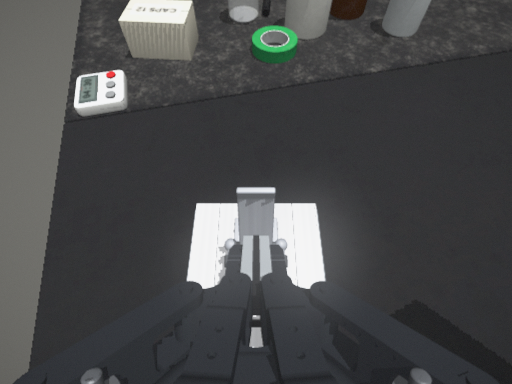

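Fingertips are centred on the handle face (tips about (256,238), handle end (256,190)). Contact and push gently.

Emit:
jog_arm(
  rows=[
    [[0.1, 0, 0.35], [0, 0, 0.0], 0.0],
    [[0.11, 0.0, 0.34], [0.0, 0, 0], 0.0],
    [[0.1, 0.0, 0.22], [0.0, 0.0, 0.0], 0.0],
    [[0.1, 0.0, 0.19], [0.0, -1.0, 0.0], 0.0],
  ],
)

```text
clock: 14.12
position: [510.1, 23.9, 111.4]
ee_rot: [-0.564, 0.714, -0.258, -0.326]
contact_force: [-0.9, 3.9, 1.9]
gripper_width: 0.4
```

```bash
python3 - <<'E'
from h import *
s=st()
E
```

```text
t 14.12 tcp mould [-35.4  -0.5 111.4] cmd [-38.7  -0.3 111.2] tilt 49.1 dq [-0.   2.1  0.1] F mould [3.6 1.8 1.9] T [ 1.95 -0.03 -0.46] w 0.4 j [ 0.63  0.59 -0.45  0.53 -1.29 -1.23]
```

```bash
python3 - <<'E'
from h import *
s=arm.read_state()
save(s['position'],R.from_quat(s['ee_rot']))
way=[]
for th in range(64,36,-3): t=max(0,th-18); way.append((push(th,t),t,1))
plan(way,0.0)
E
```

```text
[[[0.19, 0.02, 0.24], [0.1, -3.1, -0.1], 0.0], [[0.09, 0.0, 0.17], [0.0, -3.0, 0.0], 0.0], [[0.09, 0.0, 0.16], [0.0, -3.0, 0.0], 0.0], [[0.09, 0.0, 0.16], [0.0, -3.0, 0.1], 0.0], [[0.09, 0.0, 0.16], [0.0, -3.0, 0.0], 0.0], [[0.09, 0.0, 0.16], [0.0, -3.0, 0.0], 0.0], [[0.09, 0.0, 0.17], [0.0, -3.0, 0.0], 0.0], [[0.08, 0.0, 0.16], [0.0, -3.0, 0.0], 0.0], [[0.09, 0.0, 0.16], [-0.1, -3.0, 0.0], 0.0], [[0.09, 0.0, 0.16], [0.0, -3.0, 0.0], 0.0]]
```

Emit:
jog_arm(
  rows=[
    [[0.19, 0.02, 0.24], [0, -3.1, 0], 0.0],
    [[0.09, 0.0, 0.17], [0.0, -3.0, 0.0], 0.0],
    [[0.09, 0.0, 0.16], [0.0, -3.0, 0.0], 0.0],
    [[0.09, 0.0, 0.16], [0.0, -3.0, 0], 0.0],
    [[0.09, 0.0, 0.16], [0.0, -3.0, 0.0], 0.0],
  ],
)

```text
clock: 14.75
position: [508.4, 15.8, 109.0]
ee_rot: [-0.593, 0.751, -0.181, -0.227]
contact_force: [-2.7, 8.1, -0.0]
gripper_width: 0.2
```

```bash
python3 - <<'E'
from h import *
s=st();print(push(52,34)); snap('wrist','w15.png')
E
```

```text
t 14.75 tcp mould [-43.6  -0.7 109. ] cmd [-53.1  -0.3 103.7] tilt 33.7 dq [ 0.2 14.6  0.1] F mould [ 7.3  4.5 -0. ] T [ 2.9   0.27 -0.71] w 0.2 j [ 0.57  0.47 -0.49  0.45 -1.1  -1.11]
(np.float64(-45.43331007712227), -0.3, np.float64(108.77200787542691))
```

View pics/w15.png

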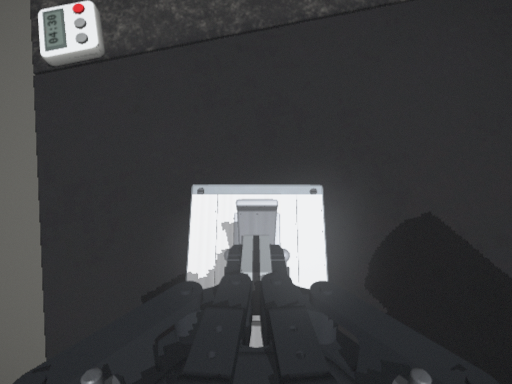

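Emit:
jog_arm(
  rows=[
    [[0.09, 0.02, 0.16], [0.0, -3.0, 0.0], 0.0],
    [[0.09, 0.01, 0.17], [0.0, -3.0, 0.0], 0.0],
    [[0.08, 0.0, 0.16], [0.0, -3.0, 0.0], 0.0],
    [[0.09, 0.0, 0.16], [0, -3.0, 0.0], 0.0],
    [[0.09, 0.0, 0.16], [0.0, -3.0, 0.0], 0.0],
  ],
)

```text
clock: 15.42
position: [506.7, 8.0, 105.0]
ee_rot: [-0.611, 0.774, -0.103, -0.127]
contact_force: [-0.6, 6.0, 2.8]
gripper_width: -0.3
```

```bash
python3 - <<'E'
from h import *
s=st();print(push(37,19));save(s['position'],R.from_quat(s['ee_rot']))
way=[]
for th in range(34,6,-3): t=max(0,th-18); way.append((push(th,t),t,1))
plan(way,0.0)
snap('wrist','w16.png')
E
```

```text
t 15.43 tcp mould [-51.6  -0.8 105. ] cmd [-53.1  -0.3 103.7] tilt 18.8 dq [ 0.2 -0.3  0.1] F mould [5.7 2.  2.8] T [ 2.05  0.29 -0.3 ] w -0.3 j [ 0.48  0.39 -0.51  0.32 -0.92 -0.93]
(np.float64(-53.1306335279275), -0.3, np.float64(103.69496838300262))
[[[0.19, 0.05, 0.33], [-0.2, -2.8, -0.1], 0.0], [[0.09, 0.0, 0.17], [0.0, -3.0, 0.0], 0.0], [[0.09, 0.0, 0.16], [0.0, -3.0, 0.0], 0.0], [[0.09, 0.0, 0.16], [0.0, -3.0, 0.0], 0.0], [[0.09, 0.0, 0.16], [0.0, -3.0, 0.0], 0.0], [[0.09, 0.0, 0.17], [0.0, -3.0, 0.0], 0.0], [[0.08, 0.0, 0.2], [0.0, -1.0, 0.0], 0.0], [[0.08, 0.0, 0.22], [0.0, 0.0, 0.0], 0.0], [[0.07, 0.0, 0.23], [0.0, 0.0, 0.0], 0.0], [[0.06, 0.0, 0.23], [0.0, 0.0, 0.0], 0.0]]
```

View pics/w16.png

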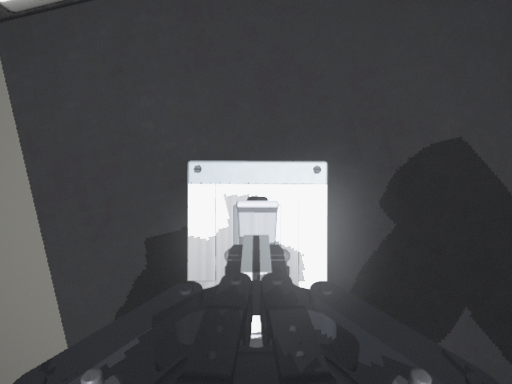

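Emit:
jog_arm(
  rows=[
    [[0.14, 0.03, 0.28], [0, -2.8, 0], 0.0],
    [[0.09, 0.0, 0.2], [0.0, -3.0, 0.0], 0.0],
    [[0.09, 0.0, 0.18], [0.0, -3.0, 0.0], 0.0],
    [[0.09, 0.0, 0.16], [0.0, -3.0, 0.0], 0.0],
    [[0.09, 0.0, 0.16], [0.0, -3.0, 0.0], 0.0],
  ],
)

```text
clock: 16.1
position: [504.8, 0.4, 96.7]
ee_rot: [-0.619, 0.784, -0.024, -0.027]
contact_force: [2.1, 4.2, 1.7]
gripper_width: -0.0
```

```bash
python3 - <<'E'
from h import *
s=st();print(push(22,4))
E
```

```text
t 16.1 tcp mould [-59.5  -0.8  96.7] cmd [-63.2  -0.3  86.4] tilt 4.1 dq [0.2 4.1 0.1] F mould [ 4.5 -1.1  1.7] T [ 1.2  -0.23  0.03] w -0.0 j [ 0.36  0.34 -0.49  0.09 -0.79 -0.66]
(np.float64(-59.25164252898372), -0.3, np.float64(96.79871091079781))
```

Emit:
jog_arm(
  rows=[
    [[0.09, 0.0, 0.17], [0.0, -3.0, 0.0], 0.0],
    [[0.08, 0.0, 0.2], [0.0, -1.0, 0.0], 0.0],
    [[0.07, 0.0, 0.22], [0.0, 0.0, 0.0], 0.0],
    [[0.06, 0.0, 0.23], [0.0, 0.0, 0.0], 0.0],
    [[0.05, 0.0, 0.23], [0.0, 0.0, 0.0], 0.0],
  ],
)

```text
clock: 16.73
position: [501.3, -4.4, 84.5]
ee_rot: [-0.619, 0.785, -0.001, -0.003]
contact_force: [0.2, 0.3, -0.1]
gripper_width: -0.1
```

```bash
python3 - <<'E'
from h import *
s=st();print(push(7,0),push(4,0))
snap('wrist','w17.png')
E
```

```text
t 16.73 tcp mould [-65.    1.6  84.5] cmd [-63.2  -0.3  86.4] tilt 0.4 dq [-0.1  0.4  0.1] F mould [ 0.3 -0.1 -0.1] T [-0.02  0.02  0.02] w -0.1 j [ 0.32  0.34 -0.48  0.01 -0.75 -0.56]
(np.float64(-63.177099450238906), -0.3, np.float64(86.45430505979692)) (np.float64(-63.61135636671559), -0.3, np.float64(84.12929751952493))
```

View pics/w17.png

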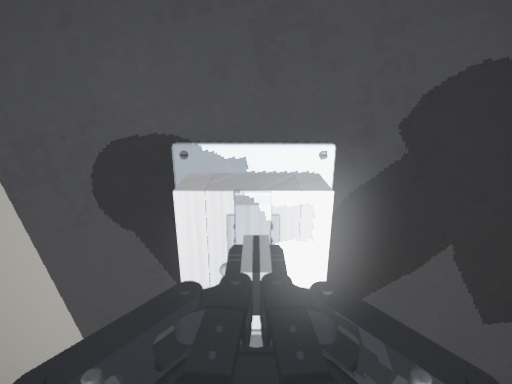

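Emit:
jog_arm(
  rows=[
    [[0, 0.0, -1.0], [0.0, 0, 0.0], 0.0],
    [[0, 0.0, -2.0], [0.0, 0, 0.0], 0.0],
    [[0, 0.0, -3.0], [0.0, 0.0, 0.0], 0.0],
    [[0.5, 0.0, -4.0], [0.0, 0.0, 0.0], 0.0],
    [[1.5, 0, -4], [0, 0, 0], 0],
    [[0, 0, 0], [0, 0, 0], 0],
  ],
)

```text
clock: 17.52
position: [499.6, -23.2, 229.6]
ee_rot: [-0.619, 0.785, -0.004, 0.002]
contact_force: [-0.2, 0.2, -0.0]
gripper_width: -0.3
```

```bash
python3 - <<'E'
from h import *
s=st()
c=cam('wrist');snap('wrist','w18.png');snap('side','s18.png');snap('scene','sc18.png')
im=cv2.imread('pics/s18.png'); cv2.imwrite('pics/s18c.png',cv2.resize(im[150:250,200:300],None,fx=5,fy=5,interpolation=cv2.INTER_CUBIC))
im=cv2.imread('pics/w18.png'); print(im.shape)
for P in [(30,0,77),(-30,0,77),(-92,0,81),(25.5,0,77),(0,50,55)]: print(P,proj(c,w(P)).round())
E
```

```text
t 17.52 tcp mould [-83.6  -1.1 229.6] cmd [-63.2  -0.3  86.4] tilt 0.1 dq [0.4 0.1 0.1] F mould [ 0.1  0.2 -0. ] T [ 0.03  0.01 -0.01] w -0.3 j [ 0.28  0.17 -0.3   0.01 -1.1  -0.52]
(384, 512, 3)
(30, 0, 77) [[258. 271.]]
(-30, 0, 77) [[258. 223.]]
(-92, 0, 81) [[258. 170.]]
(25.5, 0, 77) [[258. 267.]]
(0, 50, 55) [[300. 239.]]
```

View pics/w18.png

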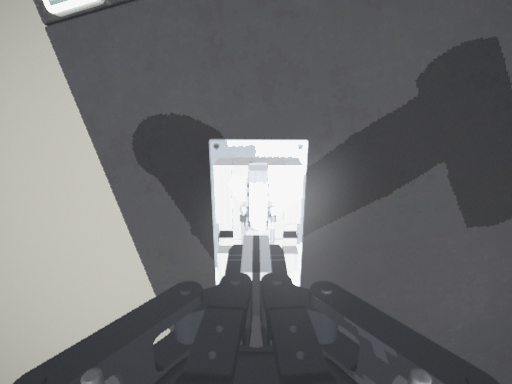

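View pics/s18c.png

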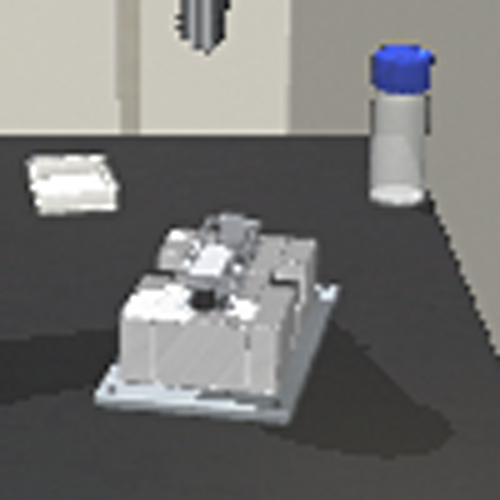

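Emit:
jog_arm(
  rows=[
    [[-4, 0.0, -0.5], [0.0, 0, 0.0], 3.0],
    [[-4, 0.0, 0], [0.0, 0, 0.0], 6.0],
    [[-4, 0.0, 0], [0.0, 0.0, 0.0], 8.0],
    [[0, 0, 0], [0, 0, 0], 8.0],
    [[0, 0, 0], [0, 0, 0], 8.0],
  ],
)

```text
clock: 18.3
position: [525.1, 93.6, 228.6]
ee_rot: [-0.62, 0.785, -0.001, -0.004]
contact_force: [0.2, 0.4, -0.6]
gripper_width: 80.0
```

```bash
python3 - <<'E'
from h import *
s=st()
c=cam('wrist');snap('wrist','w19.png')
im=cv2.imread('pics/w19.png');cv2.imwrite('pics/w19c.png',cv2.resize(im[20:215,190:330],None,fx=3,fy=3,interpolation=cv2.INTER_CUBIC))
for P in [(30,0,77),(-30,0,77),(-92,0,81),(25.5,0,77),(0,50,55)]: print(P,proj(c,w(P)).round())
E
```

```text
t 18.3 tcp mould [ 36.    1.  228.6] cmd [-63.2  -0.3  86.4] tilt 0.4 dq [-0.1  0.4  0.1] F mould [ 0.4 -0.1 -0.6] T [-0.03  0.02 -0.  ] w 80.0 j [ 0.48  0.23 -0.22  0.   -1.12 -0.72]
(30, 0, 77) [[255. 172.]]
(-30, 0, 77) [[254. 112.]]
(-92, 0, 81) [[254.  40.]]
(25.5, 0, 77) [[255. 168.]]
(0, 50, 55) [[301. 139.]]
```

View pics/w19c.png

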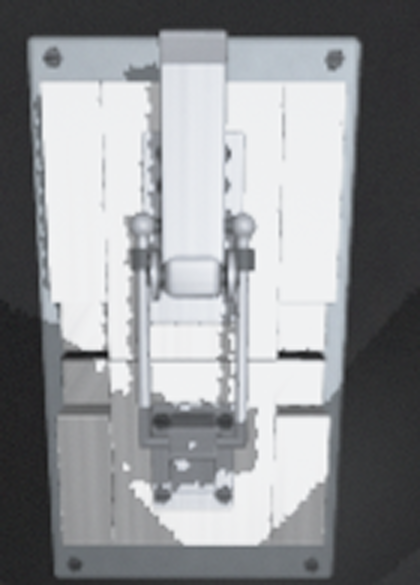

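```bash
python3 -c "
from h import *
print(arm.job_done())"
```

```text
the job is handed in; nothing more can be done
None
```

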